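# Load the sampling kit tray

### The job

Load the sampling kit into the six-compartment tray, left and right as the robot sees them: the roll of tape in the compartment right of the beaker and the rubber stopper in the one left of it; the small capped vial in the compartment left of the petri dish, and the weighing bottle on top of the covered dish, in its middle. When those four are in, stand the tall dropper bottle last, in the compartment right of the dish. Stand everything upright and flat, each thing in the middle of its compartment, leave the beaker and the dish in theirs, do not tip the beaker, and do not disturb the marker and the timer.

Things in the scene. Friction and masses are not known exactly. Their poses are not given: they have to be found in the camera images.
- kit_tray: Shallow grey fixed tray, 180 x 268 mm, two rows of three compartments 84 mm square inside. Origin: centre of its underside; x to the back row, y to its left end (yaw within 0.25 of facing the robot). Compartment centres x -44 (front), +44 mm (back); y +88 (left), 0, -88 mm (right). Floor 4 mm, ribs 4 mm thick, tops 12 mm above the bench. Beaker and dish stand in the two middle compartments.
- beaker: Clear 100 ml beaker, 54 x 59 x 68 mm tall, standing in one of the tray's two middle compartments. Origin: centre of its underside. Loose, stays where it is.
- petri_dish: Low round covered glass dish, 67 mm across, 16 mm tall; its closed top is firm and flat at 16 mm and bears the weighing bottle. It stands in the other middle compartment. Origin: centre of its underside. Loose, stays where it is.
- tape_roll: Roll of white tape lying flat, 52 mm across, 19 mm tall (the hole counts as solid). Origin: centre of its underside.
- stopper: Red rubber stopper, round, 32 mm across at the foot, a little narrower at the top, 26 mm tall. Origin: centre of its underside.
- vial: Small upright glass vial with a white screw cap, 25 mm across, 50 mm tall (the cap is the top 10 mm). Origin: centre of its underside.
- weigh_bottle: Clear glass weighing bottle with a domed stopper ending in a knob, 36 mm across in the body (up to 34 mm height), stopper rim 38 mm across at 35 mm, narrowing to the knob, 53 mm tall in all; the stopper does not come off. Origin: centre of its underside. It or the dropper bottle starts beside the white instrument.
- dropper_bottle: Tall amber bottle with a black dropper teat, 33 mm across up to 65 mm height, teat 22 mm across and narrower above, 106 mm tall. Origin: centre of its underside. It or the weighing bottle starts about 100 mm left of the fixed white instrument, a box 190 mm tall that fills x 0.52 to 0.76, y -0.46 to -0.18 m: keep the gripper clear of it.
- marker: Black capped marker lying along y near the bench's front edge, 13 x 134 x 14 mm. Not to be moved. Origin: centre of its underside.
- lab_timer: Black bench timer lying flat, 64 x 60 x 18 mm. Not to be moved. Origin: centre of its underside.
There are look-alikes about, which are no part of the job. What is shaped like the petri_dish but yellow is not meant. Of the things that look like the weigh_bottle, take the one that is farthest to the robot's right at the start.

How it is judged (in metres and radians):
On the way, in this order (a step that is already met when the one before it is completed fails the run):
1. tape, stopper, vial and weighing bottle are in their places, the dropper bottle not yet (y of tape_roll in the frame of kit_tray between -0.103 and -0.073 m and ((x of tape_roll in the frame of kit_tray between -0.059 and -0.029 m and x of beaker in the frame of kit_tray below 0 m) or (x of tape_roll in the frame of kit_tray between 0.029 and 0.059 m and x of beaker in the frame of kit_tray above 0 m)) and z of tape_roll in the frame of kit_tray between 0 and 0.008 m and angle between each of tape_roll, stopper, vial, weigh_bottle's own z axis and vertical below 0.1 rad and y of stopper in the frame of kit_tray between 0.073 and 0.103 m and ((x of stopper in the frame of kit_tray between -0.059 and -0.029 m and x of beaker in the frame of kit_tray below 0 m) or (x of stopper in the frame of kit_tray between 0.029 and 0.059 m and x of beaker in the frame of kit_tray above 0 m)) and z of stopper in the frame of kit_tray between 0 and 0.008 m and y of vial in the frame of kit_tray between 0.073 and 0.103 m and ((x of vial in the frame of kit_tray between -0.059 and -0.029 m and x of petri_dish in the frame of kit_tray below 0 m) or (x of vial in the frame of kit_tray between 0.029 and 0.059 m and x of petri_dish in the frame of kit_tray above 0 m)) and z of vial in the frame of kit_tray between 0 and 0.008 m and horizontal distance between weigh_bottle and petri_dish below 0.012 m and z of weigh_bottle in the frame of petri_dish between 0.012 and 0.02 m), for 0.2 s.
2. the dropper bottle stands right of the dish (y of dropper_bottle in the frame of kit_tray between -0.103 and -0.073 m and ((x of dropper_bottle in the frame of kit_tray between -0.059 and -0.029 m and x of petri_dish in the frame of kit_tray below 0 m) or (x of dropper_bottle in the frame of kit_tray between 0.029 and 0.059 m and x of petri_dish in the frame of kit_tray above 0 m)) and z of dropper_bottle in the frame of kit_tray between 0 and 0.008 m and angle between dropper_bottle's own z axis and vertical below 0.1 rad), for 0.2 s.
At the end, for the whole second after the job is handed in: Tape right and stopper left of the beaker, vial left and dropper bottle right of the dish: same row, on the floor within 15 mm of compartment centre along each tray axis; weighing bottle on the dish within 12 mm of its centre; beaker, dish within 15 mm of theirs; upright to 0.1 rad, at rest (all of step 1 and all of step 2 and y of beaker in the frame of kit_tray between -0.015 and 0.015 m and (x of beaker in the frame of kit_tray between -0.059 and -0.029 m or x of beaker in the frame of kit_tray between 0.029 and 0.059 m) and z of beaker in the frame of kit_tray between 0 and 0.008 m and angle between each of beaker, petri_dish's own z axis and vertical below 0.1 rad and y of petri_dish in the frame of kit_tray between -0.015 and 0.015 m and (x of petri_dish in the frame of kit_tray between -0.059 and -0.029 m or x of petri_dish in the frame of kit_tray between 0.029 and 0.059 m) and z of petri_dish in the frame of kit_tray between 0 and 0.008 m and linear speed of each of tape_roll, stopper, vial, weigh_bottle, dropper_bottle, beaker, petri_dish below 0.02 m/s); the robot touches nothing.
It fails at once if the beaker is tipped by more than 0.5 rad (angle between beaker's own z axis and vertical above 0.5 rad).
It fails at once if the marker is moved more than 20 mm (distance of marker from where it was at the start of the episode above 0.02 m).
It fails at once if the timer is moved more than 20 mm (distance of lab_timer from where it was at the start of the episode above 0.02 m).
It also fails if it takes over 128 s, if anything falls off the work surface, if the arm or the gripper's body presses on something with over 40 N, if the wrist force passes 120 N, or if a joint passes its speed limit or range.

### The arm

A 6-joint arm with a two-finger parallel gripper is mounted at the origin on a cart in front of the work surface, level with it; the furniture and walls round the work are solid. World frame = base frame: x ahead of the robot, y to its left, z up, the work surface at z = 0. Lengths are in m, angles in degrees, forces in N, time in s.
With the tool pointing down it reaches from about 0.35 to 0.875 m from the base axis. Payload 4.2 kg.
Tool frame: the origin (TCP) lies at the very end of the fingers, on their centre line; the grasp point (between the pads) lies 19 mm behind it; z points along the fingers, x is the direction in which the jaws open and shut, and the axes are right-handed (so a half turn about z gives the same grasp; the last joint's range is limited). The gripper opens to 87 mm and grips with 3 to 60 N. Pads are 19 mm wide; open, the fingers measure 117 mm over their backs; the gripper's body (75 mm by 190 mm) begins 51 mm behind the grasp point.
Start: joints at [-55.543, 22.042, 0.453, 0, -68.411, -14.817], TCP at [0.21, -0.589, 0.223] pointing down, gripper open.
Joint ranges: [-179.83, 179.83], [-69.29, 118.12], [-61.27, 80.66], [-181.25, 117.63], [-171.15, -9.14], [-177.46, 177.46]. Speed limits (degrees/s): [159.86, 159.86, 180, 180, 180, 180].

### API

Orientations are given as a 3x3 rotation matrix whose columns are the frame's x, y, z axes.
In Python, from station import r gives the robot as it stands.
- The arm moves only by the tool move_arm, never from a script. Its argument "series" is a list that holds one entry, the list of rows, each a list of 7 numbers: the shift along the tool's x, y, z in cm, then the turn, a rotation vector about the tool's x, y, z in degrees, then the opening, from -1 (shut) to 1 (fully open). In form: [[[dx, dy, dz, wx, wy, wz, fingers], ...]]. A call has 1 to 12 rows; each row shifts and turns the commanded pose from where the row before left it, along the tool's axes as they then stand; what a row does not reach is not made up. A row lasts 1/8 s, in which the tool goes at most 62.5 mm and 10.7 degrees, less where a joint would pass 70% of its speed; a pose out of reach is approached as far as the arm can. A call is refused whole if a number of a shift passes 6.25 or a number of a turn 10.7, either way. A call with a gripper value outside its range is refused whole. The fingers move at their own pace and stop on an object; the grip force is fixed at half the most. Time passes only in rows, so rows that do not move let the fingers close. It gives the time, the measured TCP pose, the force and the opening at its end, in the units of the state.
- r.sense(): the state, without advancing time (a new reading comes with each control period).
- r.capture(name): name is "side" or "top"; returns a dict with "color" (420x560x3 uint8, blue, green, red), "fx", "fy", "cx", "cy" (pixels), "rvec" (rotation vector, rad) and "tvec" (3), from world to camera coordinates, as OpenCV has them. Camera axes: x right, y down, z forward; pixel columns grow to the right and rows downward; lengths in m; the calibration is good to about 2 mm. A picture is of the moment at which its call begins. There is no depth.
- r.finish_job(): hands the job in, once; it reports no verdict.
The state is a dict: "time_s": time; "joints": joint angles; "joint_velocities": joint speeds; "effort": joint torques, N m; "tcp_pos": TCP position; "ee_rot": TCP orientation; "wrist_force": force on the tool from outside, world axes, zero at the start; "moment": the same for the moment, N m; "gripper_width": opening from 0.0 (shut) to 1.0 (fully open).
Only numpy, scipy, OpenCV 4.12 (cv2) and the standard library are available. Lean on these libraries where they do the work, as an engineer would, in place of code of your own. Each camera call takes 0.05 s, during which the arm holds its last target.

## Working session

There is one attempt and no reset: what is moved stays moved. The work goes in short steps, Python scripts to look and compute and a tool call to move; the robot and the scene stay as the last step left them, time stands still between calls to the robot, and variables do not carry over. Pictures are saved under pics/ and viewed, and the job is handed in when it is done.

Besides the shell and the picture viewer there is one more tool, called after "Request:" as name(argument=value, ...), one argument or row to a line, values as JSON. move_arm: Moves the arm, as the interface text tells. Its arguments: {"type":"object","properties":{"series":{"type":"array","items":{"type":"array","items":{"type":"array","items":{"type":"number"}}}}},"required":["series"]}

```bash
ls; mkdir -p pics; python3 - <<'E'
from station import r
import cv2
s=r.sense();print(s)
for n in("side","top"):
    c=r.capture(n);cv2.imwrite(f"pics/{n}0.png",c["color"]);print({k:v for k,v in c.items() if k!="color"})
E
```

```text
pics
{'time_s': 0.0, 'joints': array([-5.55431893e+01,  2.20908023e+01,  3.80128436e-01, -3.24681415e-02,
       -6.84116224e+01, -1.48178568e+01]), 'joint_velocities': array([-0.10347253, -0.01083178,  0.06384082,  0.06544837, -0.03496842,
        0.00095168]), 'effort': array([ 1.97925088e-03, -3.90662992e+01,  1.87413222e+01,  4.22006473e+00,
        1.11295338e-02, -1.69465575e-04]), 'tcp_pos': array([ 0.20989801, -0.58805128,  0.22145255]), 'ee_rot': array([[-3.35894213e-01,  9.41899400e-01, -7.73143451e-04],
       [ 9.41897152e-01,  3.35895101e-01,  2.05806491e-03],
       [ 2.19818520e-03, -3.69295220e-05, -9.99997583e-01]]), 'wrist_force': array([-0.15722531,  0.54191539,  0.29193996]), 'moment': array([ 0.05607943,  0.01337169, -0.03617864]), 'gripper_width': 1.0034111290970085}
{'fx': 490.47708296319047, 'fy': 490.47708296319047, 'cx': 269.7555693716581, 'cy': 215.61475270925314, 'rvec': array([ 2.17709532, -0.90620341,  0.3809437 ]), 'tvec': array([-0.36372548,  0.28095993,  1.32206719])}
{'fx': 498.4343873864965, 'fy': 498.4343873864965, 'cx': 281.94552354992555, 'cy': 214.95867989219042, 'rvec': array([ 2.09567694, -2.12122186,  0.23160057]), 'tvec': array([-0.02268768,  0.53335998,  1.14938018])}
```

View pics/side0.png

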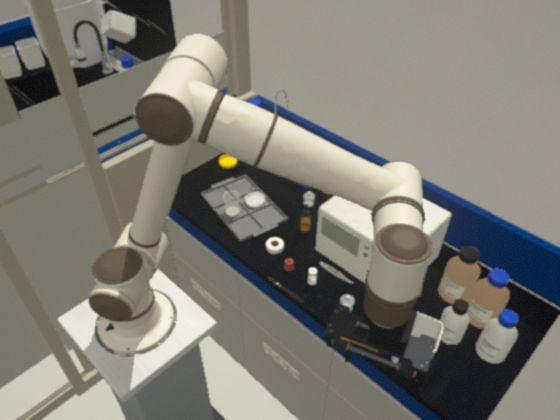

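View pics/top0.png

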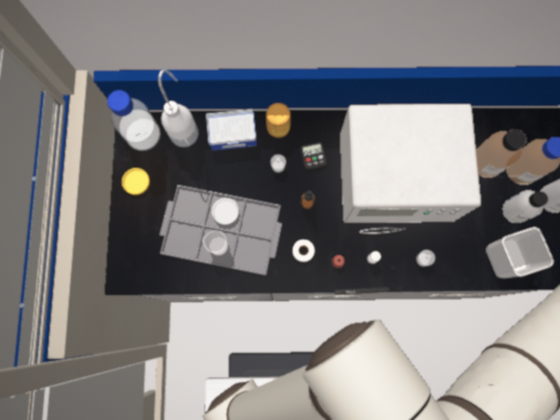

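```bash
cat > h.py <<'E'
import numpy as np,cv2
from station import r
def cap(n):
    c=r.capture(n); c["R"]=cv2.Rodrigues(c["rvec"])[0];c["K"]=np.array([[c["fx"],0,c["cx"]],[0,c["fy"],c["cy"]],[0,0,1]]);return c
def back(c,u,v,z):
    d=c["R"].T@np.linalg.inv(c["K"])@np.array([u,v,1.]); o=-c["R"].T@c["tvec"]
    return o+d*(z-o[2])/d[2]
def proj(c,P):
    return cv2.projectPoints(np.atleast_2d(np.array(P,float)),c["rvec"],c["tvec"],c["K"],None)[0][:,0]
def crop(c,x0,y0,x1,y1,k,name):
    cv2.imwrite("pics/"+name,cv2.resize(c["color"][y0:y1,x0:x1],None,fx=k,fy=k,interpolation=cv2.INTER_CUBIC))
E
python3 - <<'E'
from h import *
c=cap("top")
crop(c,150,140,310,280,5,"t1.png");crop(c,280,140,440,280,5,"t2.png")
s=cap("side");crop(s,190,140,370,320,3,"s1.png")
print(-c["R"].T@c["tvec"],-s["R"].T@s["tvec"])
E
```

```text
[ 0.27417937 -0.02434004  1.23705119] [-0.28072462 -0.80759572  1.10818735]
```

View pics/t1.png

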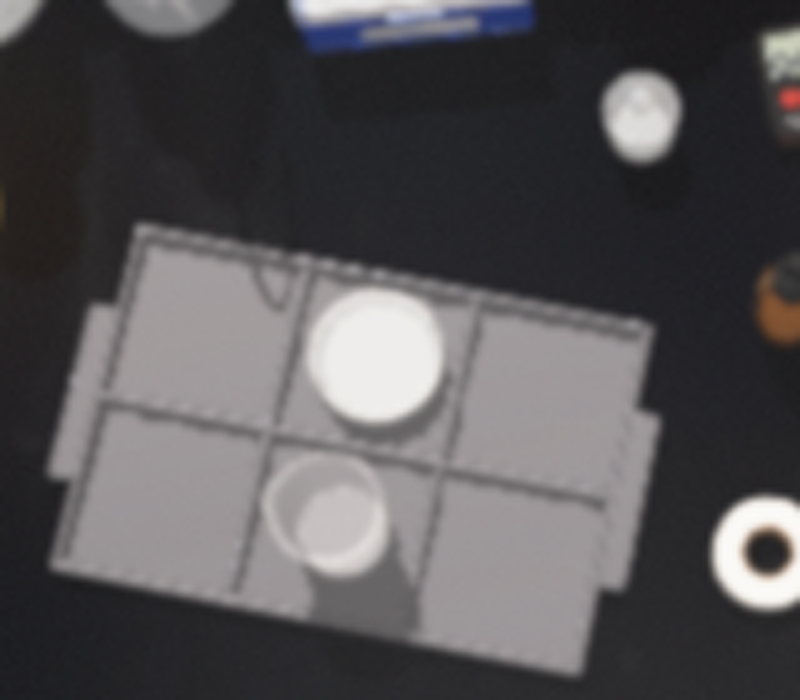

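View pics/t2.png

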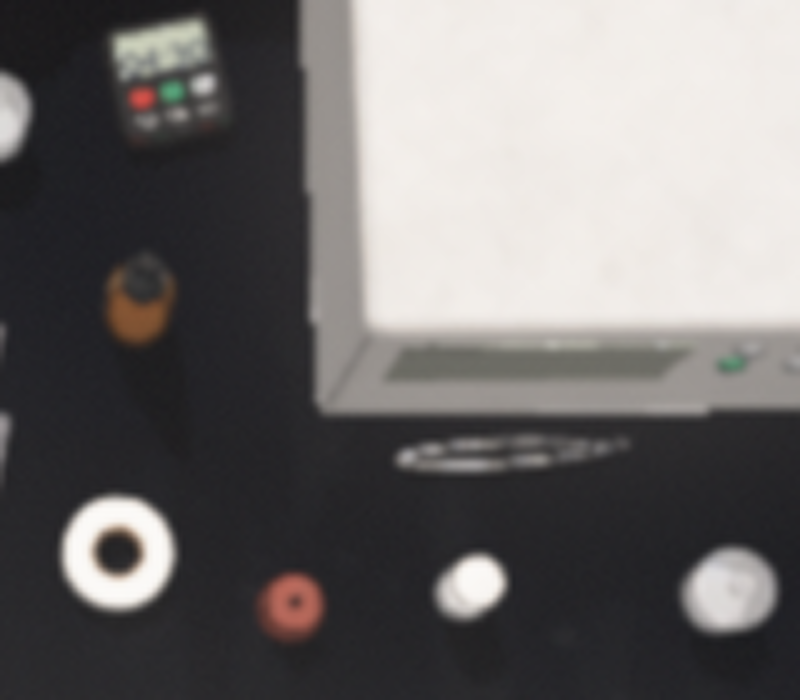

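View pics/s1.png

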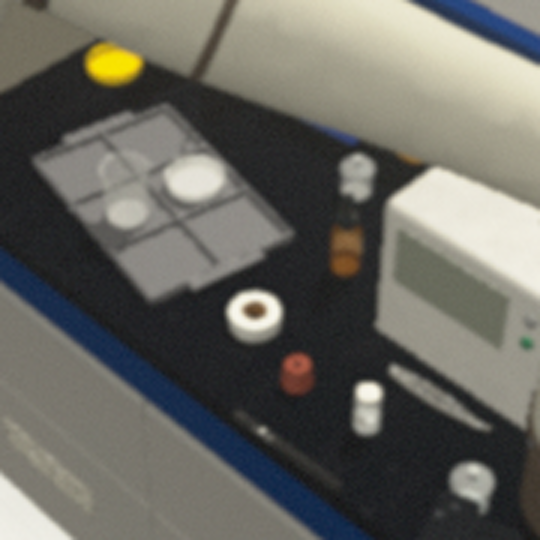

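```bash
cat >> h.py <<'E'
PROF={"tape":[(26,0),(26,19)],"stopper":[(16,0),(14,26)],"vial":[(12.5,0),(12.5,40),(12.5,50)],
"weigh":[(18,0),(18,34),(19,35),(6,53)],"dropper":[(16.5,0),(16.5,65),(11,70),(11,80),(6,106)],"dish":[(33.5,0),(33.5,16)],"marker":[(5,0)]}
def pts(n,x,y,z0=0):
    a=np.linspace(0,2*np.pi,32,endpoint=False);return np.array([[x+q*np.cos(t)/1e3,y+q*np.sin(t)/1e3,z0+h/1e3] for q,h in PROF[n] for t in a])
def hullim(c,P,k=4,off=(0,0),wh=None):
    p=proj(c,P); return cv2.convexHull((((p-np.array(off))*k+k/2)).astype(np.float32))
def fit(n,xy,cams,z0=0,thr=18,show=None,mask=None,half=0.045):
    from scipy.optimize import minimize
    data=[]
    k=6
    for c in cams:
        p=proj(c,pts(n,*xy,z0)); lo=np.floor(p.min(0)-6).astype(int);hi=np.ceil(p.max(0)+6).astype(int)
        im=c["color"][lo[1]:hi[1],lo[0]:hi[0]].astype(np.float32); 
        big=cv2.resize(im,None,fx=k,fy=k,interpolation=cv2.INTER_CUBIC)
        bg=np.median(np.concatenate([big[0],big[-1],big[:,0],big[:,-1]]),0)
        d=np.abs(big-bg).max(2)
        if mask=="white": m=(big.min(2)>200)
        else: m=(d>thr*2)
        data.append((c,lo,m))
    def cost(q):
        t=0
        for c,lo,m in data:
            h=np.zeros(m.shape,np.uint8); cv2.fillConvexPoly(h,(hullim(c,pts(n,q[0],q[1],z0),k,lo)*16).astype(np.int32),1,shift=4)
            t+=np.logical_xor(h>0,m).sum()/max(h.sum(),1)
        return t
    best=minimize(cost,xy,method="Nelder-Mead",options=dict(initial_simplex=[xy,[xy[0]+.008,xy[1]],[xy[0],xy[1]+.008]],xatol=1e-4,fatol=1e-4))
    return best.x,best.fun
E
python3 - <<'E'
from h import *
t=cap("top");s=cap("side")
def f(x,y,x0=280,y0=140): return (x+.5)/5-.5+x0,(y+.5)/5-.5+y0
init={"tape":(f(118,552),.019),"stopper":(f(296,602),.026),"vial":(f(478,581),.05),"weigh":(f(735,590),.035),"dropper":(f(140,290),.06)}
for n,(uv,z) in init.items():
    p=back(t,*uv,z)[:2]
    print(n,p.round(4),*[ (a.round(4),round(b,3)) for a,b in (fit(n,list(p),[t]),fit(n,list(p),[s]),fit(n,list(p),[t,s]))], proj(s,[[*p,0]]).round(0))
cor=[(137,225),(653,325),(578,675),(52,570)]
W=[back(t,*f(x,y,150,140),.012) for x,y in cor]
for w in W: print(w.round(4))
print([np.linalg.norm(W[i]-W[(i+1)%4]).round(4) for i in range(4)])
print("dish",back(t,*f(378,355,150,140),.02)," tray c",np.mean(W,0))
for o in [(378,355)]: 
    p=back(t,*f(*o,150,140),.02)[:2]; print([(a.round(4),b) for a,b in (fit("dish",list(p),[t],.004,mask="white"),fit("dish",list(p),[t],.004,thr=35))])
E
```

```text
tape [ 0.4526 -0.0806] (array([ 0.4534, -0.08  ]), np.float64(0.341)) (array([ 0.4529, -0.0802]), np.float64(0.363)) (array([ 0.4532, -0.0816]), np.float64(0.705)) [[274. 248.]]
stopper [ 0.4259 -0.1666] (array([ 0.4267, -0.1662]), np.float64(0.03)) (array([ 0.4283, -0.1645]), np.float64(0.187)) (array([ 0.4272, -0.1658]), np.float64(0.264)) [[288. 267.]]
vial [ 0.4319 -0.2514] (array([ 0.4323, -0.2519]), np.float64(0.198)) (array([ 0.4338, -0.2495]), np.float64(0.344)) (array([ 0.4332, -0.2517]), np.float64(0.545)) [[311. 282.]]
weigh [ 0.428  -0.3786] (array([ 0.43  , -0.3802]), np.float64(0.111)) (array([ 0.4353, -0.3764]), np.float64(0.253)) (array([ 0.4312, -0.3788]), np.float64(0.51)) [[345. 308.]]
dropper [ 0.5751 -0.0922] (array([ 0.5757, -0.0921]), np.float64(0.458)) (array([ 0.584 , -0.0894]), np.float64(0.721)) (array([ 0.5796, -0.0928]), np.float64(1.224)) [[304. 229.]]
[0.6256 0.2373 0.012 ]
[ 0.57   -0.0253  0.012 ]
[0.3939 0.0136 0.012 ]
[0.4489 0.2735 0.012 ]
[np.float64(0.2683), np.float64(0.1803), np.float64(0.2657), np.float64(0.1804)]
dish [0.5542365  0.11265968 0.02      ]  tray c [0.50958237 0.12475481 0.012     ]
[(array([0.5579, 0.1154]), np.float64(0.10263943515140027)), (array([0.5579, 0.1154]), np.float64(0.2690612709093494))]
```

```bash
python3 - <<'E'
from h import *
O={"tape":(.4528,-.0805),"stopper":(.427,-.166),"vial":(.4328,-.251),"weigh":(.431,-.379),"dropper":(.576,-.092),"dish":(.5545,.113)}
for nm in("top","side"):
    c=cap(nm);k=5 if nm=="top" else 5
    im=cv2.resize(c["color"],None,fx=k,fy=k,interpolation=cv2.INTER_CUBIC)
    def dr(P,col,close=True): cv2.polylines(im,[np.int32((proj(c,P)+.5)*k-.5)],close,col,1)
    for n,p in O.items():
        z0=.004 if n=="dish" else 0
        P=pts(n,*p,z0)
        for i in range(0,len(P),32): dr(P[i:i+32],(0,255,0) if i else (0,255,255))
    yaw=-.2085;X=np.array([np.cos(yaw),np.sin(yaw)]);Y=np.array([-X[1],X[0]]);C=np.array([.5096,.1248])
    for a,b,z in((.09,.134,.012),):
        dr([[*(C+X*i*a+Y*j*b),z] for i,j in((1,1),(1,-1),(-1,-1),(-1,1))],(0,0,255))
    for a in(-.088,0,.088):
      for b in (-.044,.044): dr([[*(C+X*(b+.042*i)+Y*(a+j*.042)),.004] for i,j in((1,1),(1,-1),(-1,-1),(-1,1))],(255,0,255))
    # beaker
    bk=[(.027,.004),(.027,.072)]
    for q,h in bk: dr([[.468+q*np.cos(t),.128+q*np.sin(t),h] for t in np.linspace(0,6.28,32)],(255,255,0))
    if nm=="top":
        cv2.imwrite("pics/ot1.png",im[700:1400,750:1550]);cv2.imwrite("pics/ot2.png",im[700:1400,1400:2200])
    else:
        cv2.imwrite("pics/os1.png",im[850:1400,950:1700]);cv2.imwrite("pics/os2.png",im[1150:1700,1250:1900])
E
```

```text
(no output)
```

View pics/ot1.png

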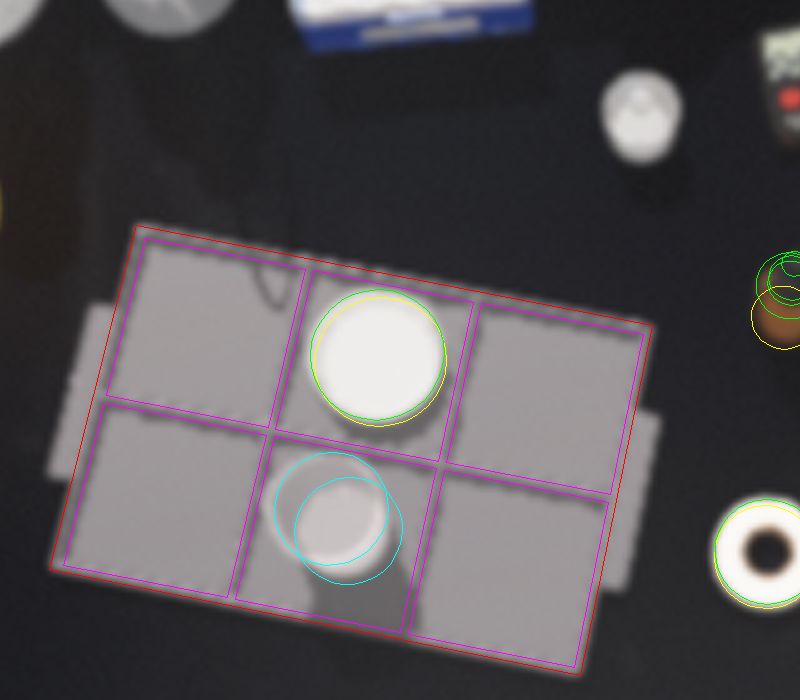

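View pics/ot2.png

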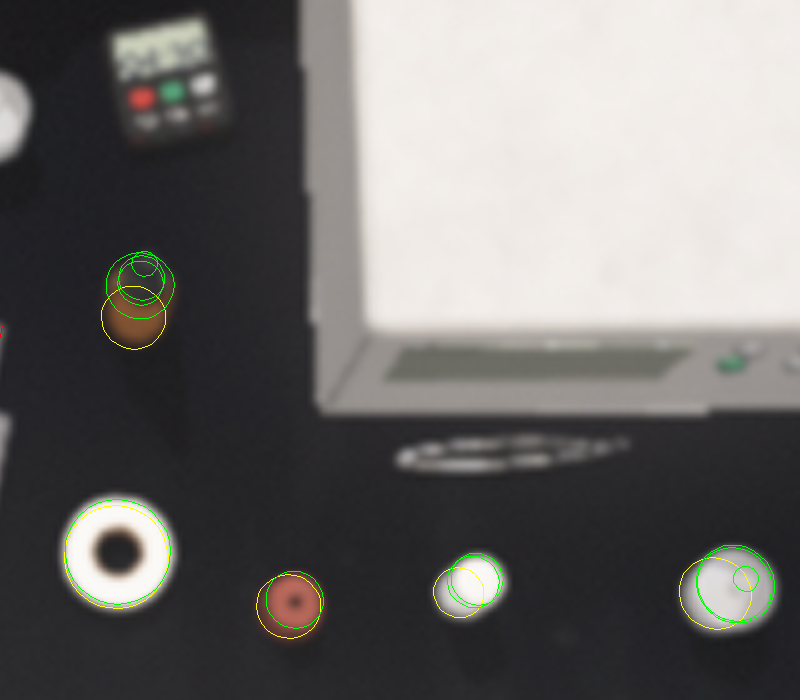

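View pics/os1.png

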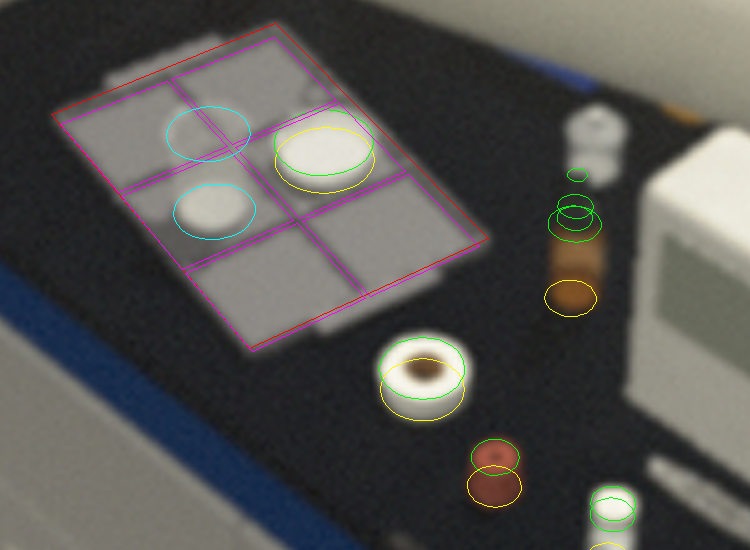

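View pics/os2.png

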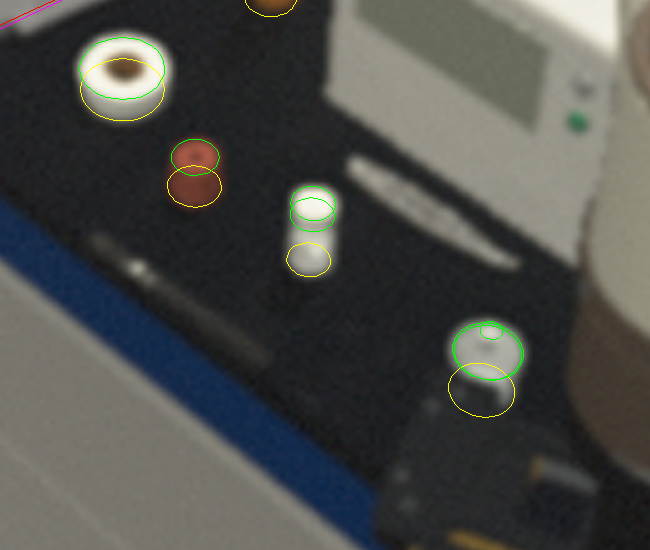

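```bash
cat >> h.py <<'E'
def go(x,y,z,yaw=None):
    "tool-axis displacement (cm) from the measured pose to x,y,z; turn wz in deg (jaw axis to yaw)"
    S=[r.sense() for _ in range(1)][0]; R=S["ee_rot"];d=R.T@(np.array([x,y,z])-S["tcp_pos"])*100
    a=np.degrees(np.arctan2(R[1,0],R[0,0])); w=None
    if yaw is not None: w=-(((yaw-a)+90)%180-90)
    print("t",round(S["time_s"],2),"tcp",S["tcp_pos"].round(4),"yaw",a.round(1),"d_cm",d.round(2),"wz",w,"g",round(S["gripper_width"],3),"F",S["wrist_force"].round(1),"tilt",R[:2,2].round(4))
E
python3 - <<'E'
from h import *
s=cap("side"); S=r.sense();R=S["ee_rot"];p=S["tcp_pos"]
for ax in(0,1):
    for q in (-.095,.095): print(ax,q,proj(s,[p+R[:,ax]*q-R[:,2]*.07]).round(0), "tip",proj(s,[p+R[:,ax]*q*.5]).round(0))
crop(s,310,250,470,390,5,"g.png")
go(.4530,-.0810,.15,123)
E
```

```text
0 -0.095 [[426. 367.]] tip [[394. 376.]]
0 0.095 [[328. 329.]] tip [[347. 358.]]
1 -0.095 [[360. 391.]] tip [[363. 387.]]
1 0.095 [[389. 310.]] tip [[377. 348.]]
t 0.45 tcp [ 0.2101 -0.5886  0.2225] yaw 109.6 d_cm [39.64 39.94  7.25] wz -13.359147490523952 g 0.999 F [-0.9 -0.3  0.4] tilt [-0.0001  0.0002]
```

View pics/g.png

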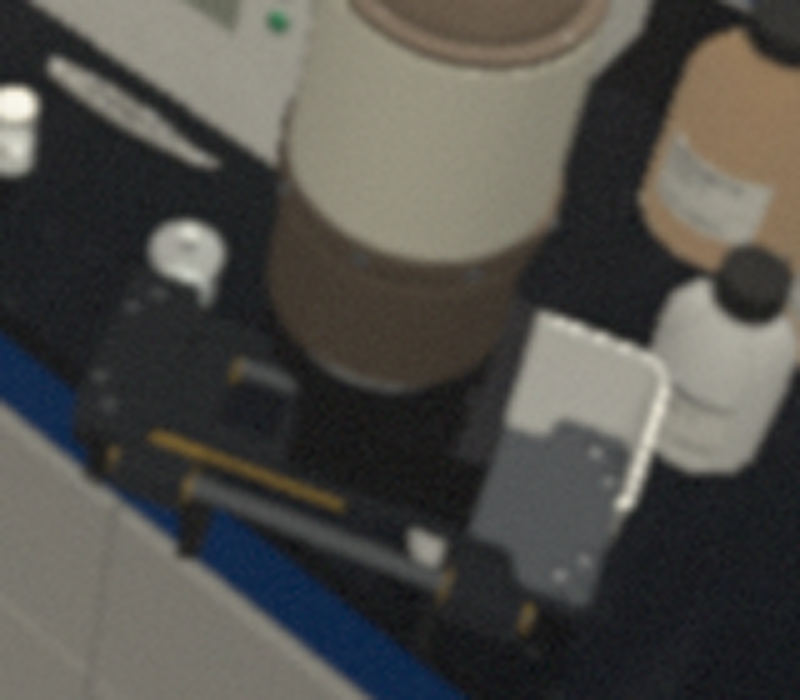

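Request:
move_arm(
  series=[
    [[3.96, 3.99, 0.7, 0, 0, 0, 1], [3.96, 3.99, 0.7, 0, 0, 0, 1], [3.96, 3.99, 0.7, 0, 0, 0, 1], [3.96, 3.99, 0.7, 0, 0, 0, 1], [3.96, 3.99, 0.7, 0, 0, 0, 1], [3.96, 3.99, 0.7, 0, 0, 0, 1], [3.96, 3.99, 0.7, 0, 0, 0, 1], [3.96, 3.99, 0.7, 0, 0, 0, 1], [3.96, 3.99, 0.7, 0, 0, 0, 1], [3.96, 3.99, 0.7, 0, 0, 0, 1], [0, 0, 0, 0, 0, -6.7, 1], [0, 0, 0, 0, 0, -6.7, 1]],
  ],
)

```text
time_s: 1.95
tcp_pos: [0.4531, -0.0806, 0.1525]
ee_rot: [[-0.55, 0.835, -0.0], [0.835, 0.55, -0.0], [-0.0, -0.0, -1.0]]
wrist_force: [-1.1, 0.5, 0.5]
gripper_width: 1.003
```

```bash
python3 -c "
from h import *
go(.4530,-.0810,.010,123)"
```

```text
t 1.95 tcp [ 0.4531 -0.0806  0.1525] yaw 123.4 d_cm [-0.03 -0.03 14.25] wz 0.38239528330115036 g 1.003 F [-1.1  0.5  0.5] tilt [-0. -0.]
```

Accurate tracking. Go down on the tape and grip.

Request:
move_arm(
  series=[
    [[0, 0, 3.5, 0, 0, 0, 1], [0, 0, 3.5, 0, 0, 0, 1], [0, 0, 3.5, 0, 0, 0, 1], [0, 0, 2.5, 0, 0, 0, 1], [0, 0, 1.25, 0, 0, 0, 1], [0, 0, 0, 0, 0, 0, 1], [0, 0, 0, 0, 0, 0, -1], [0, 0, 0, 0, 0, 0, -1], [0, 0, 0, 0, 0, 0, -1], [0, 0, 0, 0, 0, 0, -1], [0, 0, 0, 0, 0, 0, -1]],
  ],
)

```text
time_s: 3.32
tcp_pos: [0.4528, -0.0815, 0.0103]
ee_rot: [[-0.545, 0.838, 0.0], [0.838, 0.545, 0.0], [-0.0, 0.0, -1.0]]
wrist_force: [-2.0, 0.7, 2.2]
gripper_width: 0.584
```

Request:
move_arm(
  series=[
    [[0, 0, -1.5, 0, 0, 0, -1], [0, 0, -3, 0, 0, 0, -1], [0, 0, -4, 0, 0, 0, -1], [0, 0, 0, 0, 0, 0, -1]],
  ],
)

```text
time_s: 3.82
tcp_pos: [0.455, -0.0813, 0.0978]
ee_rot: [[-0.546, 0.838, 0.007], [0.838, 0.546, 0.001], [-0.003, 0.006, -1.0]]
wrist_force: [-0.3, 0.7, -0.6]
gripper_width: 0.577
```

```bash
python3 -c "
from h import *
go(.4484,.0478,.090)
crop(cap('side'),190,140,370,320,4,'a1.png')"
```

```text
t 3.83 tcp [ 0.455  -0.0813  0.0978] yaw 123.1 d_cm [11.18  6.49  0.78] wz None g 0.577 F [-0.3  0.7 -0.6] tilt [0.0072 0.0008]
```

View pics/a1.png

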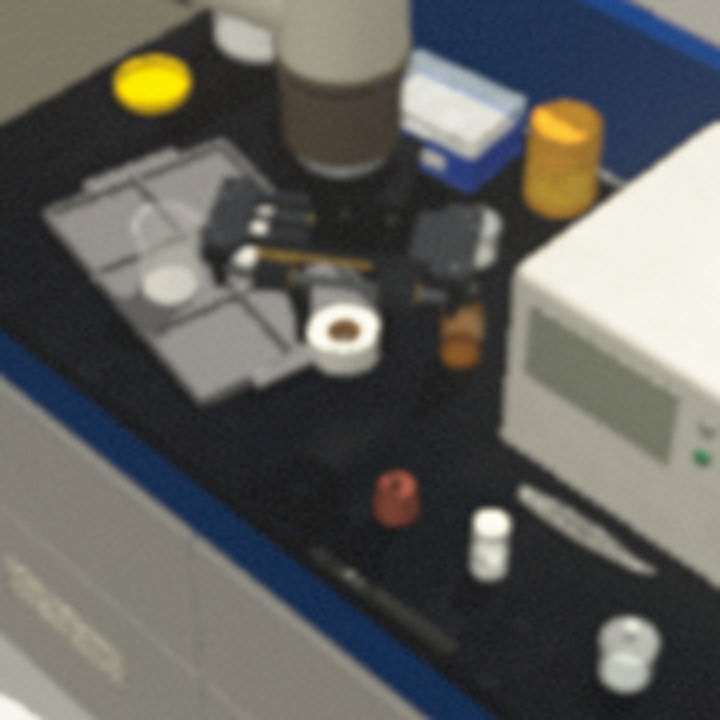

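Request:
move_arm(
  series=[
    [[2.2, 1.3, 0, 0, 0, 0, -1], [2.25, 1.3, 0, 0, 0, 0, -1], [2.25, 1.3, 0, 0, 0, 0, -1], [2.25, 1.3, 0, 0, 0, 0, -1], [2.2, 1.3, 0, 0, 0, 0, -1], [0, 0, 0, 0, 0, 0, -1], [0, 0, 0, 0, 0, 0, -1]],
  ],
)

```text
time_s: 4.75
tcp_pos: [0.4457, 0.0468, 0.0941]
ee_rot: [[-0.545, 0.838, -0.002], [0.838, 0.545, -0.001], [0.0, -0.002, -1.0]]
wrist_force: [0.6, -0.3, 0.6]
gripper_width: 0.576
```

```bash
python3 -c "
from h import *
go(.4484,.0478,.0145)
c=cap('top');crop(c,150,140,310,280,5,'a2.png')"
```

```text
t 4.75 tcp [0.4457 0.0468 0.0941] yaw 123.0 d_cm [-0.07  0.3   7.96] wz None g 0.576 F [ 0.6 -0.3  0.6] tilt [-0.0023 -0.0009]
```

View pics/a2.png

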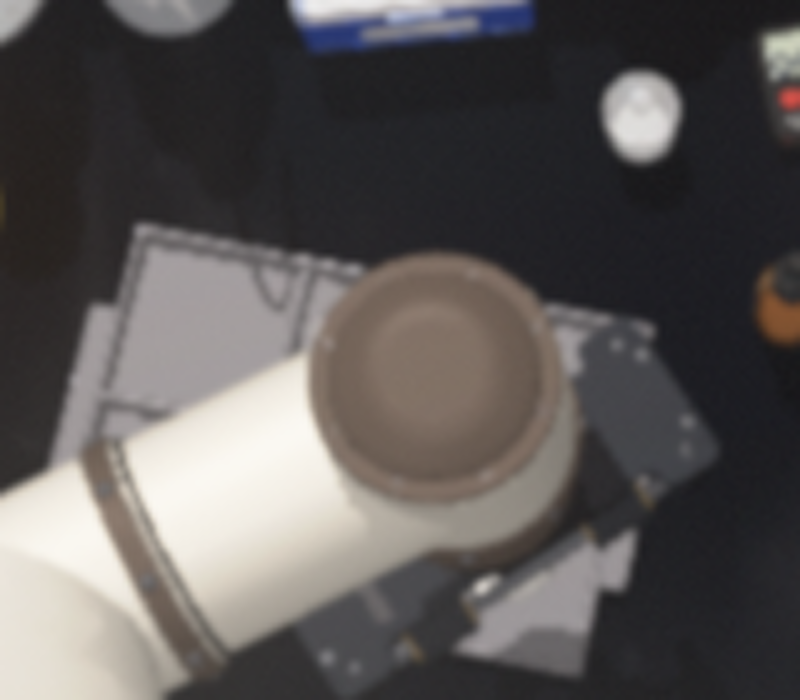

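Request:
move_arm(
  series=[
    [[0, 0.25, 2, 0, 0, 0, -1], [0, 0, 2.5, 0, 0, 0, -1], [0, 0, 2, 0, 0, 0, -1], [0, 0, 1, 0, 0, 0, -1], [0, 0, 0, 0, 0, 0, -1], [0, 0, 0, 0, 0, 0, -1]],
  ],
)

```text
time_s: 5.55
tcp_pos: [0.4491, 0.0488, 0.0206]
ee_rot: [[-0.545, 0.838, 0.001], [0.838, 0.545, 0.001], [-0.0, 0.001, -1.0]]
wrist_force: [0.5, 0.4, 0.0]
gripper_width: 0.584
```

```bash
python3 -c "
from h import *
go(.4484,.0478,.0145)"
```

```text
t 5.55 tcp [0.4491 0.0488 0.0206] yaw 123.0 d_cm [-0.04 -0.11  0.61] wz None g 0.584 F [0.5 0.4 0. ] tilt [0.0012 0.0005]
```

Request:
move_arm(
  series=[
    [[0, -0.05, 0.4, 0, 0, 0, -1], [0, 0, 0.2, 0, 0, 0, -1], [0, 0, 0, 0, 0, 0, -1], [0, 0, 0, 0, 0, 0, 0.4], [0, 0, 0, 0, 0, 0, 0.4], [0, 0, 0, 0, 0, 0, 0.4], [0, 0, -1, 0, 0, 0, 0.5], [0, 0, -3, 0, 0, 0, 1], [0, 0, -4, 0, 0, 0, 1], [0, 0, -4, 0, 0, 0, 1]],
  ],
)

```text
time_s: 6.8
tcp_pos: [0.448, 0.0484, 0.1359]
ee_rot: [[-0.545, 0.838, 0.0], [0.838, 0.545, 0.0], [-0.0, 0.0, -1.0]]
wrist_force: [1.3, 1.0, 0.0]
gripper_width: 0.97
```

```bash
python3 -c "
from h import *
go(.427,-.166,.13,78)
crop(cap('side'),190,140,370,320,4,'a3.png')"
```

```text
t 6.8 tcp [0.448  0.0484 0.1359] yaw 123.0 d_cm [-16.82 -13.45   0.59] wz 45.04560357079008 g 0.97 F [1.3 1.  0. ] tilt [0.0004 0.0001]
```

View pics/a3.png

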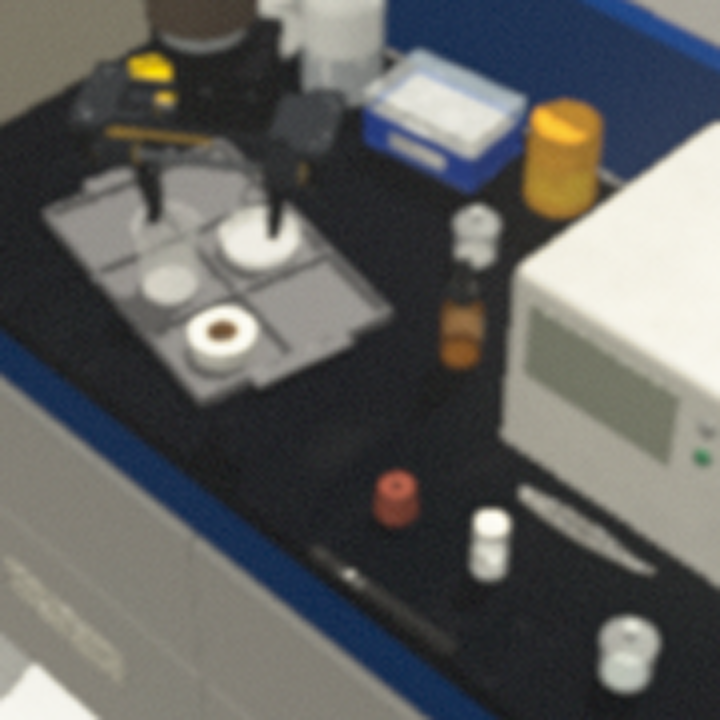

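Request:
move_arm(
  series=[
    [[-3.36, -2.69, 0, 0, 0, 0, 1], [-3.36, -2.69, 0, 0, 0, 0, 1], [-3.36, -2.69, 0, 0, 0, 0, 1], [-3.36, -2.69, 0, 0, 0, 0, 1], [-3.36, -2.69, 0, 0, 0, 0, 1], [0, 0, 0, 0, 0, 9, 1], [0, 0, 0, 0, 0, 9, 1], [0, 0, 0, 0, 0, 9, 1], [0, 0, 0, 0, 0, 9, 1], [0, 0, 0, 0, 0, 9, 1], [0, 0, 0, 0, 0, 0, 1]],
  ],
)

```text
time_s: 8.22
tcp_pos: [0.4269, -0.1657, 0.1344]
ee_rot: [[0.205, 0.979, 0.001], [0.979, -0.205, 0.0], [0.0, 0.001, -1.0]]
wrist_force: [0.7, 0.5, -0.3]
gripper_width: 1.003
```

```bash
python3 -c "
from h import *
go(.427,-.166,.007,78)"
```

```text
t 8.22 tcp [ 0.4269 -0.1657  0.1344] yaw 78.1 d_cm [-0.03  0.   12.74] wz 0.1441265853283653 g 1.003 F [ 0.7  0.5 -0.3] tilt [0.0006 0.    ]
```

Request:
move_arm(
  series=[
    [[0, 0, 3.5, 0, 0, 0, 0.7], [0, 0, 3.5, 0, 0, 0, 0.7], [0, 0, 3, 0, 0, 0, 0.7], [0, 0, 1.7, 0, 0, 0, 0.7], [0, 0, 1, 0, 0, 0, 0.7], [0, 0, 0, 0, 0, 0, 0.7], [0, 0, 0, 0, 0, 0, -1], [0, 0, 0, 0, 0, 0, -1], [0, 0, 0, 0, 0, 0, -1], [0, 0, 0, 0, 0, 0, -1], [0, 0, 0, 0, 0, 0, -1], [0, 0, 0, 0, 0, 0, -1]],
  ],
)

```text
time_s: 9.72
tcp_pos: [0.427, -0.1657, 0.0071]
ee_rot: [[0.207, 0.978, 0.0], [0.978, -0.207, -0.0], [-0.0, 0.0, -1.0]]
wrist_force: [0.3, -0.7, -0.4]
gripper_width: 0.311
```

Request:
move_arm(
  series=[
    [[0, 0, -2, 0, 0, 0, -1], [0, 0, -3, 0, 0, 0, -1], [0, 0, -3.5, 0, 0, 0, -1], [0, 0, -3.5, 0, 0, 0, -1], [0, 0, 0, 0, 0, 0, -1]],
  ],
)

```text
time_s: 10.35
tcp_pos: [0.4289, -0.1659, 0.1296]
ee_rot: [[0.207, 0.978, 0.007], [0.978, -0.207, -0.001], [0.001, 0.007, -1.0]]
wrist_force: [0.0, -0.1, -0.5]
gripper_width: 0.317
```

```bash
python3 -c "
from h import *
go(.4848,.22,.13,78)
crop(cap('side'),190,140,370,320,4,'b1.png')"
```

```text
t 10.35 tcp [ 0.4289 -0.1659  0.1296] yaw 78.1 d_cm [ 3.891e+01 -2.510e+00 -2.000e-02] wz 0.06417236235532187 g 0.317 F [ 0.  -0.1 -0.5] tilt [ 0.0066 -0.0005]
```

View pics/b1.png

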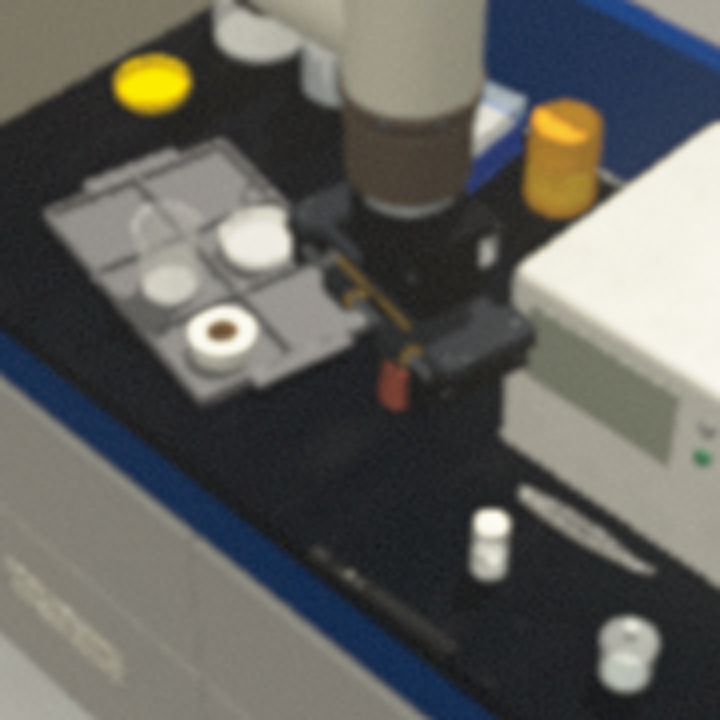

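Request:
move_arm(
  series=[
    [[3, -0.2, 0, 0, 0, 0, -1], [4, -0.24, 0, 0, 0, 0, -1], [4, -0.24, 0, 0, 0, 0, -1], [4, -0.24, 0, 0, 0, 0, -1], [4, -0.24, 0, 0, 0, 0, -1], [4, -0.24, 0, 0, 0, 0, -1], [4, -0.24, 0, 0, 0, 0, -1], [4, -0.24, 0, 0, 0, 0, -1], [4, -0.24, 0, 0, 0, 0, -1], [3.9, -0.24, 0, 0, 0, 0, -1], [0, 0, 0, 0, 0, 0, -1], [0, 0, 0, 0, 0, 0, -1]],
  ],
)

```text
time_s: 11.9
tcp_pos: [0.4835, 0.2189, 0.1256]
ee_rot: [[0.207, 0.978, -0.003], [0.978, -0.207, -0.002], [-0.003, -0.002, -1.0]]
wrist_force: [-0.9, 0.6, -0.4]
gripper_width: 0.316
```

```bash
python3 -c "
from h import *
go(.4848,.22,.0115,78)"
```

```text
t 11.9 tcp [0.4835 0.2189 0.1256] yaw 78.0 d_cm [ 0.16  0.13 11.41] wz 0.0354947721738057 g 0.316 F [-0.9  0.6 -0.4] tilt [-0.0028 -0.002 ]
```

Request:
move_arm(
  series=[
    [[0, 0.1, 3, 0, 0, 0, -1], [0, 0, 3.5, 0, 0, 0, -1], [0, 0, 2.5, 0, 0, 0, -1], [0, 0, 1.2, 0, 0, 0, -1], [0, 0, 0.5, 0, 0, 0, -1], [0, 0, 0, 0, 0, 0, -1], [0, 0, 0, 0, 0, 0, -1]],
  ],
)

```text
time_s: 12.78
tcp_pos: [0.486, 0.2199, 0.021]
ee_rot: [[0.207, 0.978, 0.002], [0.978, -0.207, 0.001], [0.001, 0.001, -1.0]]
wrist_force: [-0.7, 0.1, -0.4]
gripper_width: 0.319
```

```bash
python3 -c "
from h import *
go(.4848,.22,.0115,78)"
```

```text
t 12.78 tcp [0.486  0.2199 0.021 ] yaw 78.0 d_cm [-0.02 -0.12  0.95] wz 0.04692521297349117 g 0.319 F [-0.7  0.1 -0.4] tilt [0.0015 0.0012]
```

Request:
move_arm(
  series=[
    [[0, -0.1, 0.6, 0, 0, 0, -1], [0, 0, 0.3, 0, 0, 0, -1], [0, 0, 0, 0, 0, 0, -1], [0, 0, 0, 0, 0, 0, 0], [0, 0, 0, 0, 0, 0, 0.1], [0, 0, 0, 0, 0, 0, 0.1], [0, 0, -1, 0, 0, 0, 0.1], [0, 0, -3, 0, 0, 0, 0.5], [0, 0, -4, 0, 0, 0, 0.5], [0, 0, -4, 0, 0, 0, 0.5], [0, 0, 0, 0, 0, 0, 0.5]],
  ],
)

```text
time_s: 14.15
tcp_pos: [0.4865, 0.2212, 0.1353]
ee_rot: [[0.207, 0.978, 0.007], [0.978, -0.207, 0.005], [0.007, 0.006, -1.0]]
wrist_force: [0.1, 0.4, -0.7]
gripper_width: 0.742
```

```bash
python3 -c "
from h import *
go(.4325,-.2525,.13,78)
crop(cap('side'),190,140,370,320,4,'b2.png')"
```

```text
t 14.15 tcp [0.4865 0.2212 0.1353] yaw 78.1 d_cm [-47.47   4.5    0.24] wz 0.07202679196196016 g 0.742 F [ 0.1  0.4 -0.7] tilt [0.0072 0.0054]
```

View pics/b2.png

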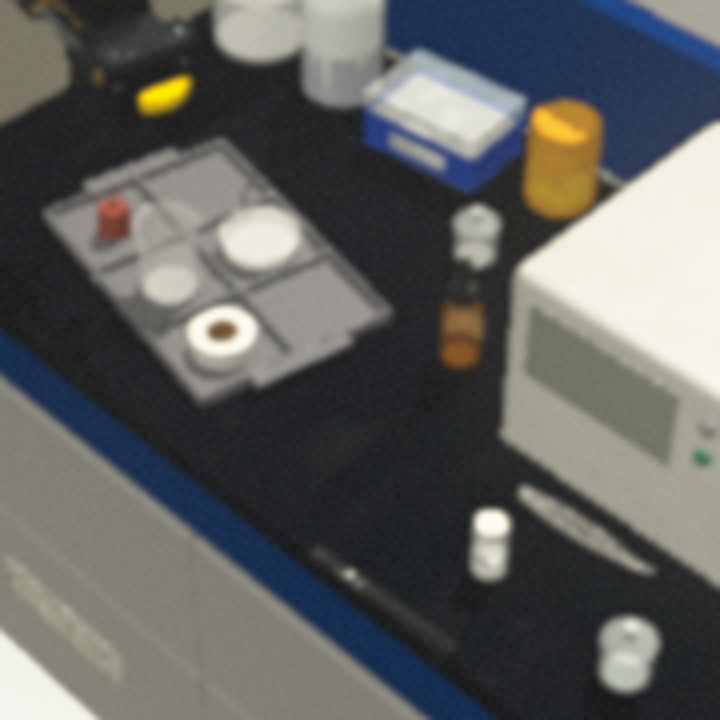

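Request:
move_arm(
  series=[
    [[-4.3, 0.42, 0, 0, 0, 0, 0.5], [-4.3, 0.42, 0, 0, 0, 0, 0.5], [-4.3, 0.42, 0, 0, 0, 0, 0.5], [-4.3, 0.42, 0, 0, 0, 0, 0.5], [-4.3, 0.42, 0, 0, 0, 0, 0.5], [-4.3, 0.42, 0, 0, 0, 0, 0.5], [-4.3, 0.42, 0, 0, 0, 0, 0.5], [-4.3, 0.42, 0, 0, 0, 0, 0.5], [-4.3, 0.42, 0, 0, 0, 0, 0.5], [-4.3, 0.42, 0, 0, 0, 0, 0.5], [-4.3, 0.42, 0, 0, 0, 0, 0.5], [0, 0, 0, 0, 0, 0, 0.5]],
  ],
)

```text
time_s: 15.7
tcp_pos: [0.4303, -0.2545, 0.1297]
ee_rot: [[0.212, 0.977, -0.003], [0.977, -0.212, 0.001], [0.0, -0.003, -1.0]]
wrist_force: [-0.6, 0.4, 1.0]
gripper_width: 0.752
```

```bash
python3 -c "
from h import *
go(.4325,-.2525,.012,78)
c=cap('side'); crop(c,230,200,410,340,4,'b3.png')"
```

```text
t 15.7 tcp [ 0.4303 -0.2545  0.1297] yaw 77.8 d_cm [ 0.24  0.2  11.77] wz -0.2157950065470402 g 0.752 F [-0.6  0.4  1. ] tilt [-0.0027  0.0007]
```

View pics/b3.png

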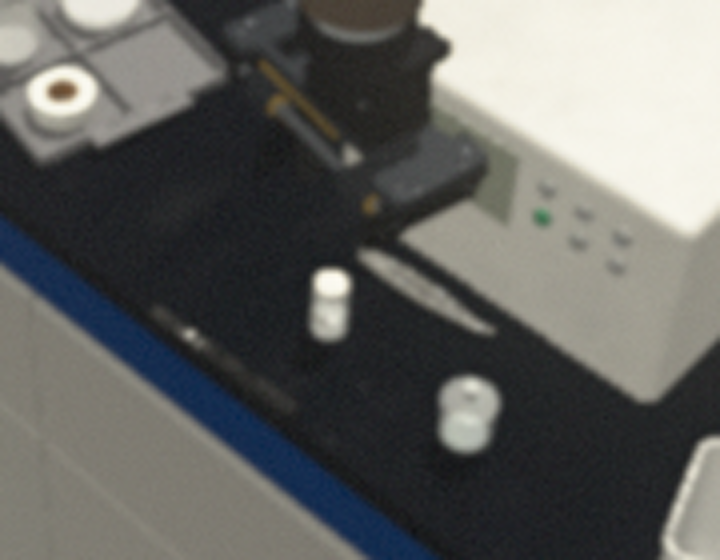

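Request:
move_arm(
  series=[
    [[0.2, 0.1, 3, 0, 0, 0, 0.5], [0, 0, 3.5, 0, 0, 0, 0.5], [0, 0, 2.5, 0, 0, 0, 0.5], [0, 0, 1.8, 0, 0, 0, 0.5], [0, 0, 0.9, 0, 0, 0, 0.5], [0, 0, 0, 0, 0, 0, 0.5], [0, 0, 0, 0, 0, 0, -1], [0, 0, 0, 0, 0, 0, -1], [0, 0, 0, 0, 0, 0, -1], [0, 0, 0, 0, 0, 0, -1], [0, 0, 0, 0, 0, 0, -1], [0, 0, 0, 0, 0, 0, -1]],
  ],
)

```text
time_s: 17.25
tcp_pos: [0.4332, -0.2508, 0.0142]
ee_rot: [[0.207, 0.978, 0.0], [0.978, -0.207, -0.0], [-0.0, 0.0, -1.0]]
wrist_force: [-0.0, 0.8, 1.5]
gripper_width: 0.279
```

Request:
move_arm(
  series=[
    [[0, 0, -2, 0, 0, 0, -1], [0, 0, -3, 0, 0, 0, -1], [0, 0, -3.5, 0, 0, 0, -1], [0, 0, -3.5, 0, 0, 0, -1], [0, 0, -2, 0, 0, 0, -1], [0, 0, 0, 0, 0, 0, -1]],
  ],
)

```text
time_s: 18.0
tcp_pos: [0.4339, -0.251, 0.1554]
ee_rot: [[0.207, 0.978, 0.004], [0.978, -0.207, -0.001], [-0.0, 0.004, -1.0]]
wrist_force: [0.6, -0.8, -0.4]
gripper_width: 0.283
```

```bash
python3 -c "
from h import *
go(.5708,.2018,.15,78)
c=cap('side'); crop(c,230,180,410,320,4,'b4.png')"
```

```text
t 18.0 tcp [ 0.4339 -0.251   0.1554] yaw 78.0 d_cm [47.14  4.    0.55] wz 0.04036802669658357 g 0.283 F [ 0.6 -0.8 -0.4] tilt [ 0.0037 -0.0008]
```

View pics/b4.png

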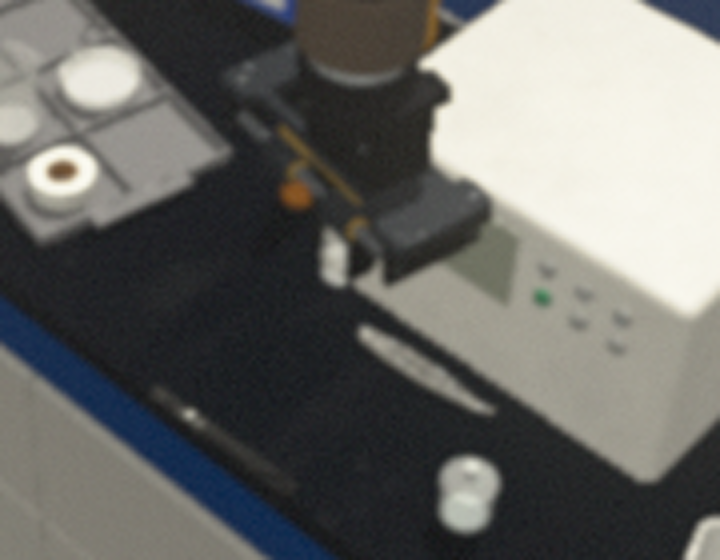

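Request:
move_arm(
  series=[
    [[4.28, 0.36, 0, 0, 0, 0, -1], [4.28, 0.36, 0, 0, 0, 0, -1], [4.28, 0.36, 0, 0, 0, 0, -1], [4.28, 0.36, 0, 0, 0, 0, -1], [4.28, 0.36, 0, 0, 0, 0, -1], [4.28, 0.36, 0, 0, 0, 0, -1], [4.28, 0.36, 0, 0, 0, 0, -1], [4.28, 0.36, 0, 0, 0, 0, -1], [4.28, 0.36, 0, 0, 0, 0, -1], [4.28, 0.36, 0, 0, 0, 0, -1], [4.28, 0.36, 0, 0, 0, 0, -1], [0, 0, 0, 0, 0, 0, -1]],
  ],
)

```text
time_s: 19.55
tcp_pos: [0.5692, 0.2037, 0.1514]
ee_rot: [[0.204, 0.979, -0.003], [0.979, -0.204, -0.002], [-0.002, -0.002, -1.0]]
wrist_force: [0.7, -0.5, -0.7]
gripper_width: 0.279
```

Request:
move_arm(
  series=[
    [[0, 0, 3, 0, 0, 0, -1], [0, 0, 3.5, 0, 0, 0, -1], [0, 0, 3, 0, 0, 0, -1], [0, 0, 1.5, 0, 0, 0, -1], [0, 0, 0.5, 0, 0, 0, -1], [0, 0, 0, 0, 0, 0, -1], [0, 0, 0, 0, 0, 0, -1]],
  ],
)

```text
time_s: 20.42
tcp_pos: [0.5701, 0.2019, 0.0402]
ee_rot: [[0.207, 0.978, 0.002], [0.978, -0.207, 0.001], [0.002, 0.002, -1.0]]
wrist_force: [0.1, -0.5, -0.0]
gripper_width: 0.278
```

```bash
python3 -c "
from h import *
go(.5708,.2018,.0185,78)
c=cap('side'); crop(c,150,100,330,240,4,'b5.png')"
```

```text
t 20.43 tcp [0.5701 0.2019 0.0402] yaw 78.1 d_cm [-0.    0.07  2.17] wz 0.05131834422526538 g 0.278 F [ 0.1 -0.5 -0. ] tilt [0.002  0.0011]
```

View pics/b5.png

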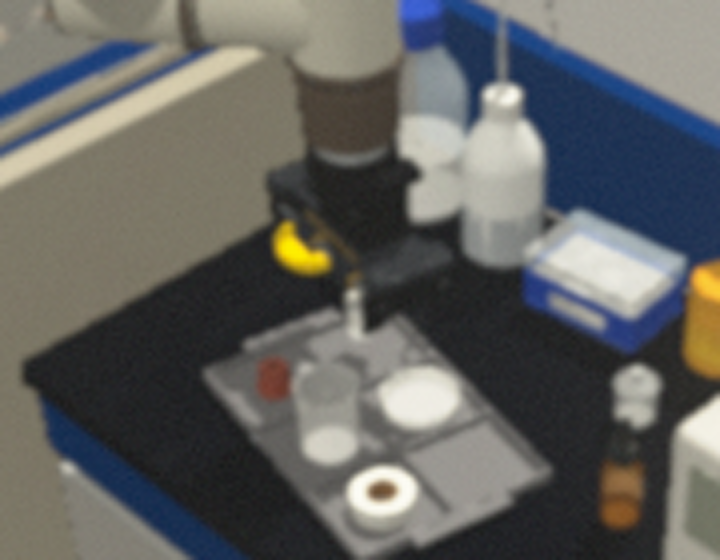

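Request:
move_arm(
  series=[
    [[0, 0.05, 1.2, 0, 0, 0, -1], [0, 0, 0.6, 0, 0, 0, -1], [0, 0, 0.3, 0, 0, 0, -1], [0, 0, 0, 0, 0, 0, -1], [0, 0, 0, 0, 0, 0, -0.1], [0, 0, 0, 0, 0, 0, 0.1], [0, 0, 0, 0, 0, 0, 0.1], [0, 0, -1, 0, 0, 0, 0.1], [0, 0, -3, 0, 0, 0, 0.5], [0, 0, -4, 0, 0, 0, 0.5], [0, 0, -4, 0, 0, 0, 0.5], [0, 0, -1, 0, 0, 0, 0.5]],
  ],
)

```text
time_s: 21.98
tcp_pos: [0.5715, 0.2023, 0.1521]
ee_rot: [[0.207, 0.978, 0.006], [0.978, -0.207, 0.003], [0.005, 0.005, -1.0]]
wrist_force: [0.1, 0.2, -1.6]
gripper_width: 0.742
```

```bash
python3 -c "
from h import *
go(.43,-.38,.15,78)
c=cap('side'); crop(c,190,140,370,320,4,'c1.png')"
```

```text
t 21.98 tcp [0.5715 0.2023 0.1521] yaw 78.1 d_cm [-59.9   -1.8   -0.08] wz 0.06759080570734 g 0.742 F [ 0.1  0.2 -1.6] tilt [0.0062 0.0035]
```

View pics/c1.png

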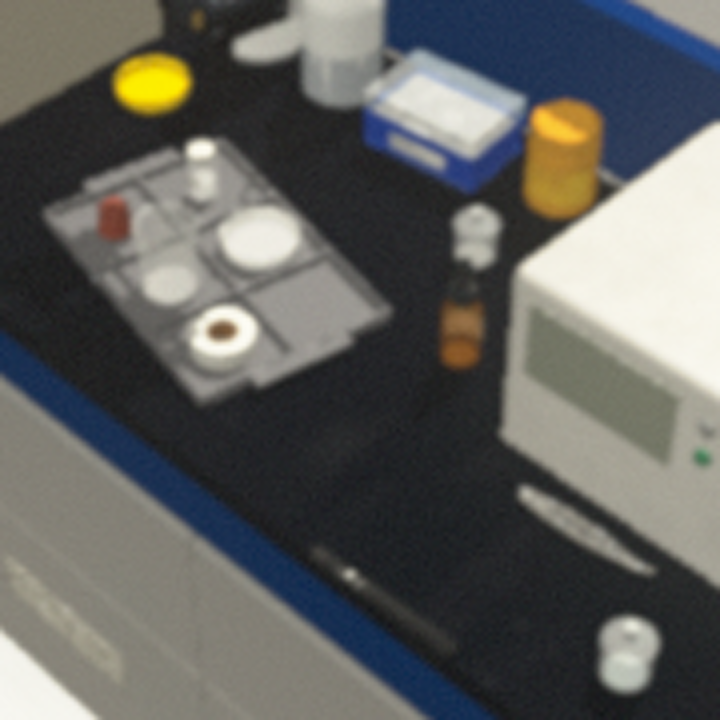

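Request:
move_arm(
  series=[
    [[-5, -0.15, 0, 0, 0, 0, 0.5], [-5, -0.15, 0, 0, 0, 0, 0.5], [-5, -0.15, 0, 0, 0, 0, 0.5], [-5, -0.15, 0, 0, 0, 0, 0.5], [-5, -0.15, 0, 0, 0, 0, 0.5], [-5, -0.15, 0, 0, 0, 0, 0.5], [-5, -0.15, 0, 0, 0, 0, 0.5], [-5, -0.15, 0, 0, 0, 0, 0.5], [-5, -0.15, 0, 0, 0, 0, 0.5], [-5, -0.15, 0, 0, 0, 0, 0.5], [-5, -0.15, 0, 0, 0, 0, 0.5], [-4.9, -0.15, 0, 0, 0, 0, 0.5]],
  ],
)

```text
time_s: 23.52
tcp_pos: [0.4269, -0.382, 0.1468]
ee_rot: [[0.208, 0.978, -0.002], [0.978, -0.208, 0.001], [0.001, -0.002, -1.0]]
wrist_force: [0.7, 0.1, 0.2]
gripper_width: 0.748
```

```bash
python3 -c "
from h import *
t=cap('top');s=cap('side')
print(fit('weigh',[.43,-.38],[t]),fit('weigh',[.43,-.38],[s]))
go(.43,-.38,.005,78)
crop(s,280,220,400,320,6,'c2.png')"
```

```text
(array([ 0.42295059, -0.35930602]), np.float64(1.108918795620438)) (array([ 0.43096716, -0.3784505 ]), np.float64(0.14333412830908657))
t 23.62 tcp [ 0.4263 -0.384   0.1464] yaw 77.7 d_cm [ 0.47  0.31 14.14] wz -0.2618841625360204 g 0.746 F [-0.3  0.1 -0.2] tilt [-0.0022  0.0007]
```

View pics/c2.png

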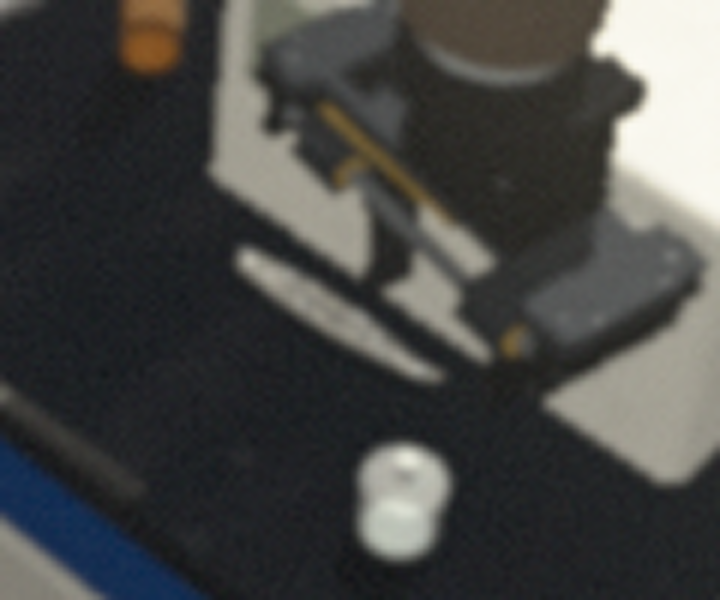

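Request:
move_arm(
  series=[
    [[0.45, 0.25, 3, 0, 0, 0, 0.5], [0, 0, 3.5, 0, 0, 0, 0.5], [0, 0, 2, 0, 0, 0, 0.5], [0, 0, 0, 0, 0, 0, 0.5], [0, 0, 0, 0, 0, 0, 0.5]],
  ],
)

```text
time_s: 24.25
tcp_pos: [0.432, -0.3768, 0.0635]
ee_rot: [[0.207, 0.978, 0.0], [0.978, -0.207, -0.0], [-0.0, 0.001, -1.0]]
wrist_force: [-0.2, -1.3, -0.2]
gripper_width: 0.75
```

```bash
python3 -c "
from h import *
go(.4305,-.379,.006,78)"
```

```text
t 24.25 tcp [ 0.432  -0.3768  0.0635] yaw 78.1 d_cm [-0.24 -0.1   5.75] wz 0.081501684740374 g 0.75 F [-0.2 -1.3 -0.2] tilt [ 0.0004 -0.0004]
```

Request:
move_arm(
  series=[
    [[-0.2, -0.1, 2.5, 0, 0, 0, 0.5], [0, 0, 2, 0, 0, 0, 0.5], [0, 0, 1.2, 0, 0, 0, 0.5], [0, 0, 0, 0, 0, 0, 0.5], [0, 0, 0, 0, 0, 0, -1], [0, 0, 0, 0, 0, 0, -1], [0, 0, 0, 0, 0, 0, -1], [0, 0, 0, 0, 0, 0, -1], [0, 0, 0, 0, 0, 0, -1], [0, 0, 0, 0, 0, 0, -1]],
  ],
)

```text
time_s: 25.5
tcp_pos: [0.4303, -0.3787, 0.0064]
ee_rot: [[0.207, 0.978, 0.0], [0.978, -0.207, -0.0], [-0.0, 0.0, -1.0]]
wrist_force: [-1.3, 0.5, 3.2]
gripper_width: 0.402
```

Request:
move_arm(
  series=[
    [[0, 0, -2, 0, 0, 0, -1], [0, 0, -3, 0, 0, 0, -1], [0, 0, -3.5, 0, 0, 0, -1], [0, 0, -3.5, 0, 0, 0, -1], [0, 0, -2.5, 0, 0, 0, -1], [0, 0, 0, 0, 0, 0, -1], [0, 0, 0, 0, 0, 0, -1]],
  ],
)

```text
time_s: 26.38
tcp_pos: [0.4294, -0.3781, 0.1498]
ee_rot: [[0.208, 0.978, -0.002], [0.978, -0.208, 0.001], [0.001, -0.002, -1.0]]
wrist_force: [0.9, -0.5, -0.0]
gripper_width: 0.396
```

```bash
python3 -c "
from h import *
go(.554,.1137,.15,78)
s=cap('side')
crop(s,280,200,400,300,6,'c3.png')"
```

```text
t 26.38 tcp [ 0.4294 -0.3781  0.1498] yaw 78.0 d_cm [5.07e+01 1.97e+00 3.00e-02] wz 0.013259477750736437 g 0.396 F [ 0.9 -0.5 -0. ] tilt [-0.0017  0.0015]
```

View pics/c3.png

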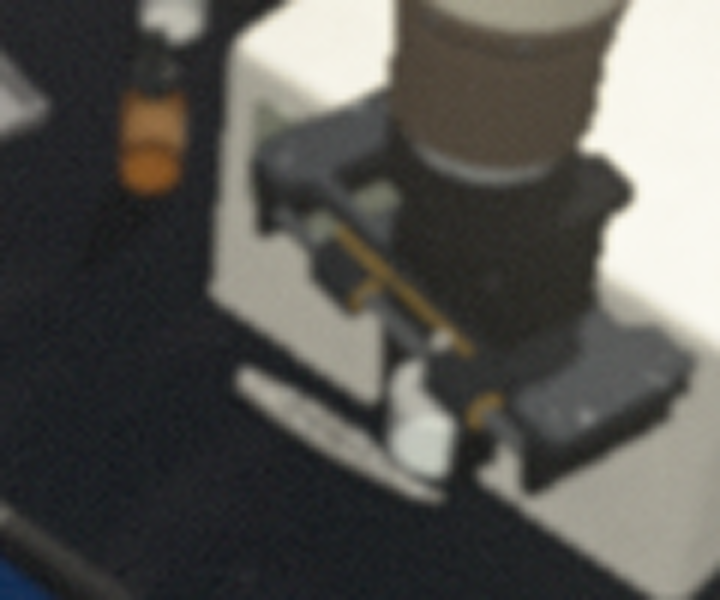

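Request:
move_arm(
  series=[
    [[4.6, 0, 0, 0, 0, 0, -1], [4.6, 0, 0, 0, 0, 0, -1], [4.6, 0, 0, 0, 0, 0, -1], [4.6, 0, 0, 0, 0, 0, -1], [4.6, 0, 0, 0, 0, 0, -1], [4.6, 0, 0, 0, 0, 0, -1], [4.6, 0, 0, 0, 0, 0, -1], [4.6, 0.5, 0, 0, 0, 0, -1], [4.6, 0.5, 0, 0, 0, 0, -1], [4.6, 0.5, 0, 0, 0, 0, -1], [4.6, 0.45, 0, 0, 0, 0, -1], [0, 0, 0, 0, 0, 0, -1]],
  ],
)

```text
time_s: 27.92
tcp_pos: [0.5543, 0.1147, 0.1492]
ee_rot: [[0.204, 0.979, -0.002], [0.979, -0.204, -0.001], [-0.001, -0.002, -1.0]]
wrist_force: [-0.7, -0.2, -0.6]
gripper_width: 0.4
```

Request:
move_arm(
  series=[
    [[0, 0, 3, 0, 0, 0, -1], [0, 0, 3.5, 0, 0, 0, -1], [0, 0, 2.5, 0, 0, 0, -1], [0, 0, 1, 0, 0, 0, -1], [0, 0, 0, 0, 0, 0, -1], [0, 0, 0, 0, 0, 0, -1], [0, 0, 0, 0, 0, 0, -1]],
  ],
)

```text
time_s: 28.8
tcp_pos: [0.5547, 0.1125, 0.0521]
ee_rot: [[0.207, 0.978, 0.002], [0.978, -0.207, 0.001], [0.001, 0.002, -1.0]]
wrist_force: [-0.2, 0.2, -0.7]
gripper_width: 0.4
```

```bash
python3 -c "
from h import *
go(.554,.1137,.027,78)
s=cap('side')
crop(s,180,110,300,210,6,'c4.png')"
```

```text
t 28.8 tcp [0.5547 0.1125 0.0521] yaw 78.0 d_cm [ 0.09 -0.1   2.51] wz 0.043805844571409125 g 0.4 F [-0.2  0.2 -0.7] tilt [0.002  0.0009]
```

View pics/c4.png

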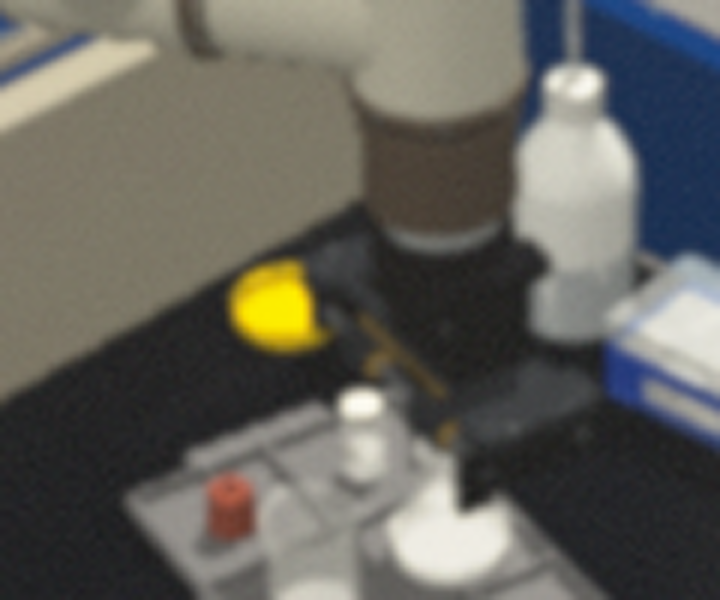

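Request:
move_arm(
  series=[
    [[0.05, -0.05, 1.2, 0, 0, 0, -1], [0, 0, 0.8, 0, 0, 0, -1], [0, 0, 0.3, 0, 0, 0, -1], [0, 0, 0, 0, 0, 0, -1], [0, 0, 0, 0, 0, 0, -1]],
  ],
)

```text
time_s: 29.48
tcp_pos: [0.5539, 0.113, 0.0282]
ee_rot: [[0.207, 0.978, 0.0], [0.978, -0.207, 0.0], [0.0, 0.0, -1.0]]
wrist_force: [0.1, -0.1, 0.1]
gripper_width: 0.399
```

```bash
python3 -c "
from h import *
go(.554,.1137,.027,78)"
```

```text
t 29.48 tcp [0.5539 0.113  0.0282] yaw 78.0 d_cm [ 0.07 -0.01  0.12] wz 0.04583250409643824 g 0.399 F [ 0.1 -0.1  0.1] tilt [0.0004 0.0001]
```

Request:
move_arm(
  series=[
    [[0, 0, 0.12, 0, 0, 0, -1], [0, 0, 0, 0, 0, 0, -1], [0, 0, 0, 0, 0, 0, 0], [0, 0, 0, 0, 0, 0, 0.2], [0, 0, 0, 0, 0, 0, 0.3], [0, 0, 0, 0, 0, 0, 0.3], [0, 0, -1, 0, 0, 0, 0.3], [0, 0, -3, 0, 0, 0, 0.4], [0, 0, -4, 0, 0, 0, 0.5], [0, 0, -4, 0, 0, 0, 0.5], [0, 0, -4, 0, 0, 0, 0.5]],
  ],
)

```text
time_s: 30.85
tcp_pos: [0.5536, 0.1128, 0.189]
ee_rot: [[0.207, 0.978, 0.001], [0.978, -0.207, 0.0], [0.001, 0.001, -1.0]]
wrist_force: [0.8, -0.6, -0.6]
gripper_width: 0.749
```

```bash
python3 -c "
from h import *
go(.578,-.0945,.18,-12)
s=cap('side')
crop(s,190,140,310,240,6,'d1.png')"
```

```text
t 30.85 tcp [0.5536 0.1128 0.189 ] yaw 78.0 d_cm [-19.78   6.68   0.9 ] wz -89.95584403113696 g 0.749 F [ 0.8 -0.6 -0.6] tilt [0.0009 0.0004]
```

View pics/d1.png

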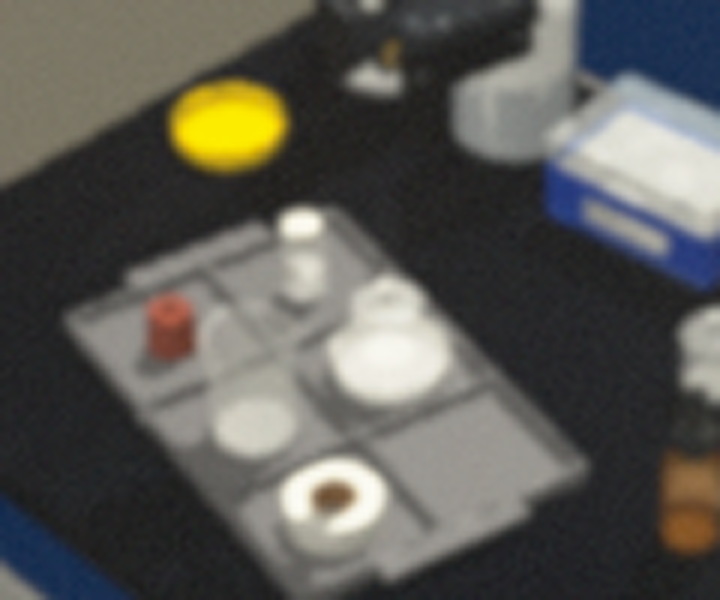

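```bash
python3 -c "
from h import *
print(r.sense()['joints'].round(1))"
```

```text
[  28.    17.4  -10.6    0.2  -61.3 -129.9]
```

Request:
move_arm(
  series=[
    [[-4.95, 1.67, 0, 0, 0, 0, 0.5], [-4.95, 1.67, 0, 0, 0, 0, 0.5], [-4.95, 1.67, 0, 0, 0, 0, 0.5], [-4.95, 1.67, 0, 0, 0, 0, 0.5], [0, 0, 0, 0, 0, -10, 0.5], [0, 0, 0, 0, 0, -10, 0.5], [0, 0, 0, 0, 0, -10, 0.5], [0, 0, 0, 0, 0, -10, 0.5], [0, 0, 0, 0, 0, -10, 0.5], [0, 0, 0, 0, 0, -10, 0.5], [0, 0, 0, 0, 0, -10, 0.5], [0, 0, 0, 0, 0, -10, 0.5]],
  ],
)

```text
time_s: 32.4
tcp_pos: [0.5779, -0.0947, 0.1874]
ee_rot: [[-0.93, 0.369, 0.001], [0.369, 0.93, 0.0], [-0.001, 0.0, -1.0]]
wrist_force: [0.0, -0.3, -0.1]
gripper_width: 0.751
```

Request:
move_arm(
  series=[
    [[0, 0, 0, 0, 0, -10, 0.5], [0, 0, 0, 0, 0, 0, 0.5], [0, 0, 0, 0, 0, 0, 0.5]],
  ],
)

```text
time_s: 32.78
tcp_pos: [0.5779, -0.0946, 0.1871]
ee_rot: [[-0.978, 0.21, 0.0], [0.21, 0.978, 0.0], [-0.0, 0.0, -1.0]]
wrist_force: [0.6, -0.0, -0.3]
gripper_width: 0.752
```

```bash
python3 -c "
from h import *
s=cap('side');t=cap('top')
go(.578,-.0945,.041,-12)
crop(s,240,140,360,240,6,'d2.png')
crop(t,150,140,310,280,5,'d3.png')"
```

```text
t 32.88 tcp [ 0.578  -0.0946  0.187 ] yaw 168.0 d_cm [-0.00e+00  1.00e-02  1.46e+01] wz -0.04446911654883934 g 0.75 F [ 0.4 -0.6  0.6] tilt [0.0001 0.    ]
```

View pics/d2.png

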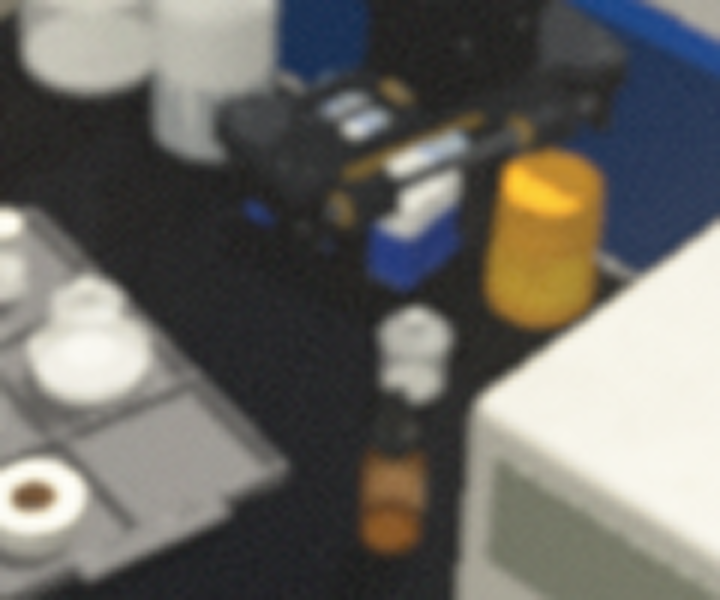

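View pics/d3.png

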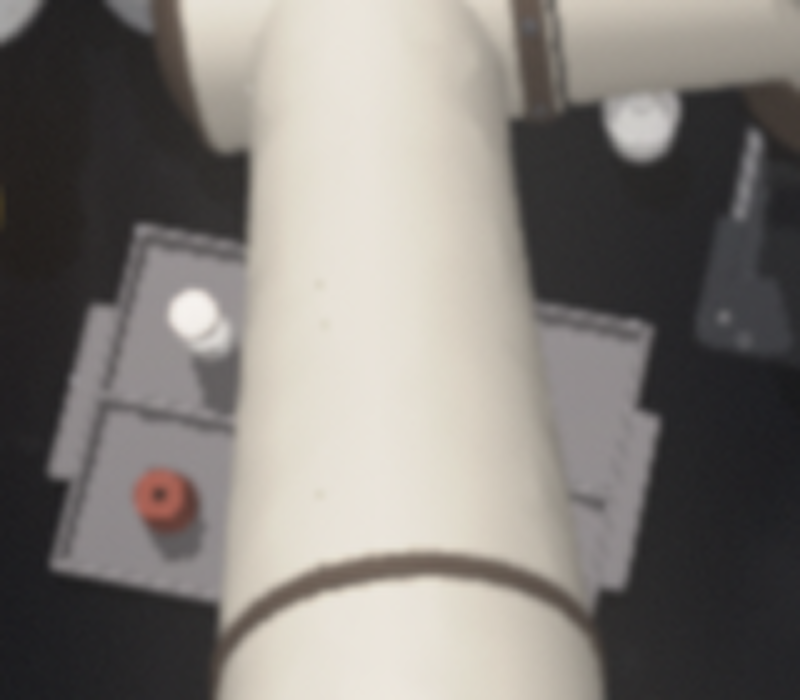

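```bash
python3 -c "
from h import *
c=cap('side');k=8
im=cv2.resize(c['color'],None,fx=k,fy=k,interpolation=cv2.INTER_CUBIC)
O=[('dish',.554,.1137,.004),('weigh',.554,.113,.02),('stopper',.4848,.22,.004),('vial',.5708,.2018,.004),('tape',.4484,.0478,.004)]
for n,x,y,z in O:
    P=pts(n,x,y,z)
    for i in range(0,len(P),32): cv2.polylines(im,[np.int32((proj(c,P[i:i+32])+.5)*k-.5)],True,(0,255,0) if i else (0,0,255),1)
cv2.imwrite('pics/d4.png',im[165*k:240*k,195*k:290*k])
"
```

```text
(no output)
```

View pics/d4.png

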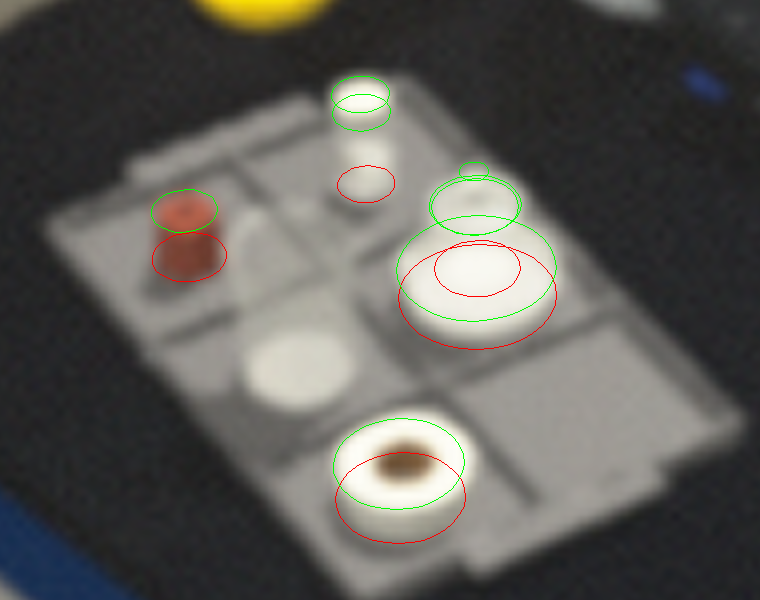

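Request:
move_arm(
  series=[
    [[0, 0, 3, 0, 0, 0, 0.5], [0, 0, 3.5, 0, 0, 0, 0.5], [0, 0, 3, 0, 0, 0, 0.5], [0, 0, 2, 0, 0, 0, 0.5], [0, 0, 0, 0, 0, 0, 0.5], [0, 0, 0, 0, 0, 0, 0.5]],
  ],
)

```text
time_s: 33.67
tcp_pos: [0.5788, -0.0947, 0.0728]
ee_rot: [[-0.978, 0.207, 0.002], [0.207, 0.978, -0.0], [-0.002, 0.0, -1.0]]
wrist_force: [0.4, -0.4, 0.2]
gripper_width: 0.751
```

```bash
python3 -c "
from h import *
s=cap('side')
go(.578,-.0945,.041,-12)
crop(s,260,140,360,240,7,'d5.png')"
```

```text
t 33.73 tcp [ 0.579  -0.0946  0.0731] yaw 168.0 d_cm [ 0.1  -0.01  3.21] wz 0.04372105341028032 g 0.752 F [-0.4 -1.1  1. ] tilt [ 0.0024 -0.0001]
```

View pics/d5.png

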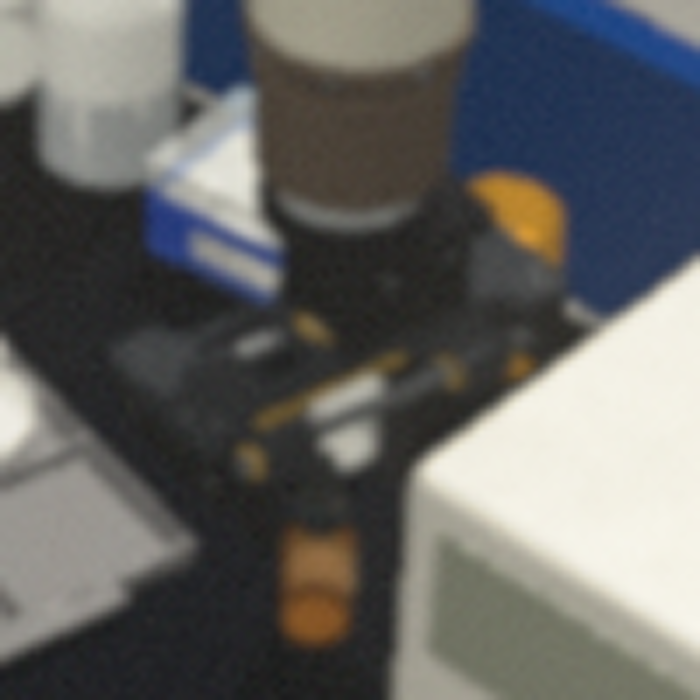

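Request:
move_arm(
  series=[
    [[0, 0, 1.5, 0, 0, 0, 0.5], [0, 0, 1, 0, 0, 0, 0.5], [0, 0, 0.5, 0, 0, 0, 0.5], [0, 0, 0, 0, 0, 0, 0.5], [0, 0, 0, 0, 0, 0, -1], [0, 0, 0, 0, 0, 0, -1], [0, 0, 0, 0, 0, 0, -1], [0, 0, 0, 0, 0, 0, -1], [0, 0, 0, 0, 0, 0, -1], [0, 0, 0, 0, 0, 0, -1]],
  ],
)

```text
time_s: 34.98
tcp_pos: [0.578, -0.0947, 0.0419]
ee_rot: [[-0.978, 0.207, -0.0], [0.207, 0.978, -0.0], [0.0, -0.0, -1.0]]
wrist_force: [-1.3, -0.6, 0.5]
gripper_width: 0.373
```

Request:
move_arm(
  series=[
    [[0, 0, -1.5, 0, 0, 0, -1], [0, 0, -2.5, 0, 0, 0, -1], [0, 0, -3, 0, 0, 0, -1], [0, 0, -2, 0, 0, 0, -1], [0, 0, 0, 0, 0, 0, -1], [0, 0, 0, 0, 0, 0, -1]],
  ],
)

```text
time_s: 35.72
tcp_pos: [0.5774, -0.0946, 0.1313]
ee_rot: [[-0.978, 0.208, -0.001], [0.208, 0.978, 0.0], [0.001, 0.0, -1.0]]
wrist_force: [0.0, -0.3, -0.8]
gripper_width: 0.371
```

```bash
python3 -c "
from h import *
s=cap('side')
go(.5344,.0296,.13,-12)
crop(s,260,120,360,220,7,'d6.png')"
```

```text
t 35.77 tcp [ 0.5772 -0.0946  0.1309] yaw 168.0 d_cm [ 6.76 11.27  0.1 ] wz 0.023779772325156046 g 0.374 F [ 0.3 -0.8 -1.1] tilt [-0.002   0.0002]
```

View pics/d6.png

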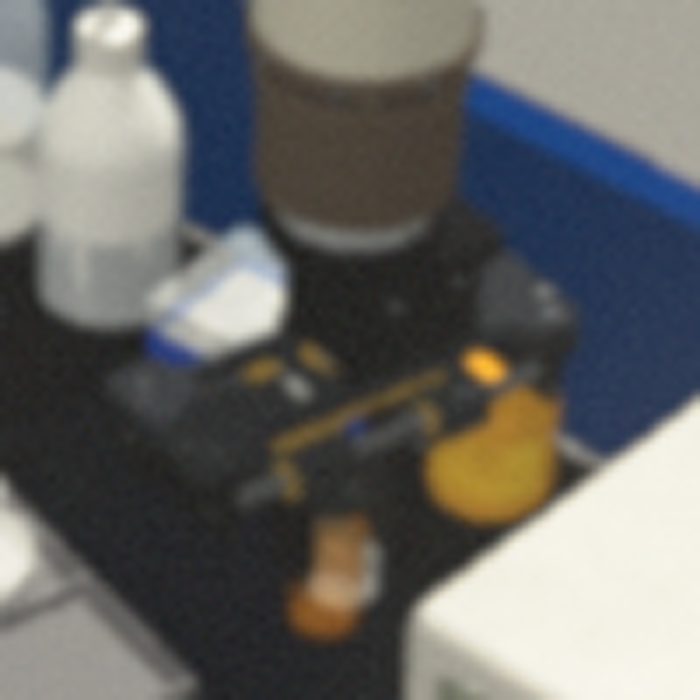

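```bash
python3 -c "
from h import *
S=r.sense();p=S['tcp_pos']
for nm in('side','top'):
    c=cap(nm);k=9
    im=cv2.resize(c['color'],None,fx=k,fy=k,interpolation=cv2.INTER_CUBIC)
    P=pts('dropper',p[0],p[1],p[2]-.0419)
    q=proj(c,P).mean(0).astype(int);print(q)
    if nm=='side':
     for i in range(0,len(P),32): cv2.polylines(im,[np.int32((proj(c,P[i:i+32])+.5)*k-.5)],True,(0,255,0) if i else (0,0,255),1)
    cv2.imwrite('pics/e_%s.png'%nm,im[(q[1]-32)*k:(q[1]+32)*k,(q[0]-40)*k:(q[0]+40)*k])
"
```

```text
[306 192]
[310 186]
```

View pics/e_side.png

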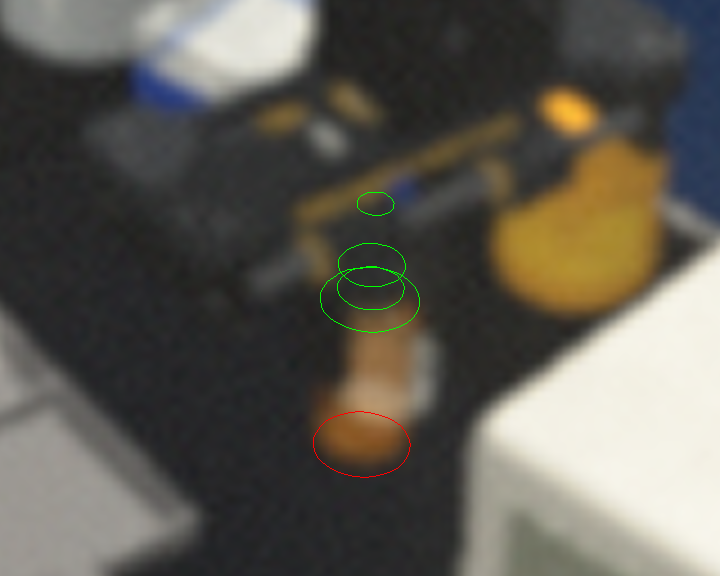

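View pics/e_top.png

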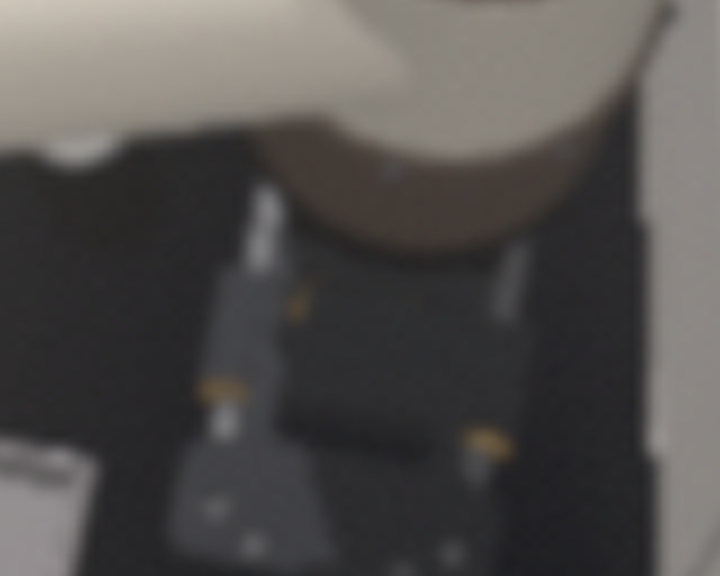

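Request:
move_arm(
  series=[
    [[1, 1.8, 0, 0, 0, 0, -1], [1.5, 2.5, 0, 0, 0, 0, -1], [1.5, 2.5, 0, 0, 0, 0, -1], [1.5, 2.5, 0, 0, 0, 0, -1], [1.2, 2, 0, 0, 0, 0, -1], [0, 0, 0, 0, 0, 0, -1], [0, 0, 0, 0, 0, 0, -1]],
  ],
)

```text
time_s: 36.75
tcp_pos: [0.5357, 0.03, 0.1317]
ee_rot: [[-0.978, 0.207, -0.0], [0.207, 0.978, -0.0], [0.0, -0.0, -1.0]]
wrist_force: [-0.2, 0.5, -0.3]
gripper_width: 0.373
```

Request:
move_arm(
  series=[
    [[0, 0, 2, 0, 0, 0, -1], [0, 0, 2.5, 0, 0, 0, -1], [0, 0, 1.5, 0, 0, 0, -1], [0, 0, 0.5, 0, 0, 0, -1], [0, 0, 0, 0, 0, 0, -1], [0, 0, 0, 0, 0, 0, -1], [0, 0, 0, 0, 0, 0, -1]],
  ],
)

```text
time_s: 37.62
tcp_pos: [0.5363, 0.0299, 0.0676]
ee_rot: [[-0.978, 0.207, 0.001], [0.207, 0.978, 0.0], [-0.001, 0.001, -1.0]]
wrist_force: [0.3, 0.4, -1.4]
gripper_width: 0.371
```

```bash
python3 -c "
from h import *
s=cap('side')
go(.5344,.0296,.0465,-12)
crop(s,200,150,300,250,7,'f1.png')"
```

```text
t 37.67 tcp [0.5362 0.0299 0.0674] yaw 168.0 d_cm [ 0.17 -0.07  2.09] wz 0.041721056199605755 g 0.373 F [ 0.2  0.3 -0.2] tilt [0.0012 0.0004]
```

View pics/f1.png

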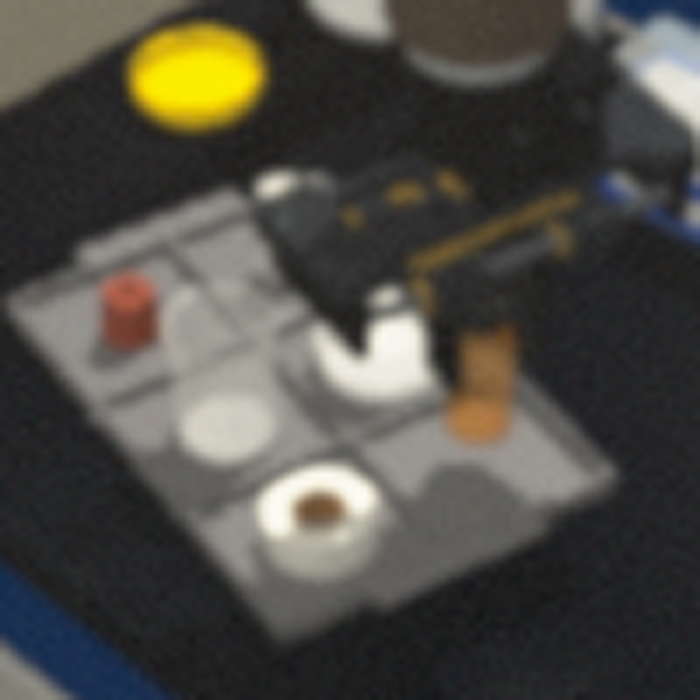

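Request:
move_arm(
  series=[
    [[0.15, -0.05, 1, 0, 0, 0, -1], [0, 0, 0.6, 0, 0, 0, -1], [0, 0, 0.3, 0, 0, 0, -1], [0, 0, 0.1, 0, 0, 0, -1], [0, 0, 0, 0, 0, 0, -1], [0, 0, 0, 0, 0, 0, -1]],
  ],
)

```text
time_s: 38.42
tcp_pos: [0.5345, 0.0297, 0.047]
ee_rot: [[-0.978, 0.207, 0.0], [0.207, 0.978, 0.0], [-0.0, 0.0, -1.0]]
wrist_force: [-1.2, 0.3, -0.1]
gripper_width: 0.371
```

```bash
python3 -c "
from h import *
s=cap('side')
go(.5344,.0296,.0465,-12)
crop(s,200,150,300,250,7,'f2.png')"
```

```text
t 38.48 tcp [0.5344 0.0296 0.047 ] yaw 168.0 d_cm [ 0.   -0.    0.05] wz 0.03730796825081484 g 0.37 F [-0.3 -0.8 -1.6] tilt [0.0004 0.0002]
```

View pics/f2.png

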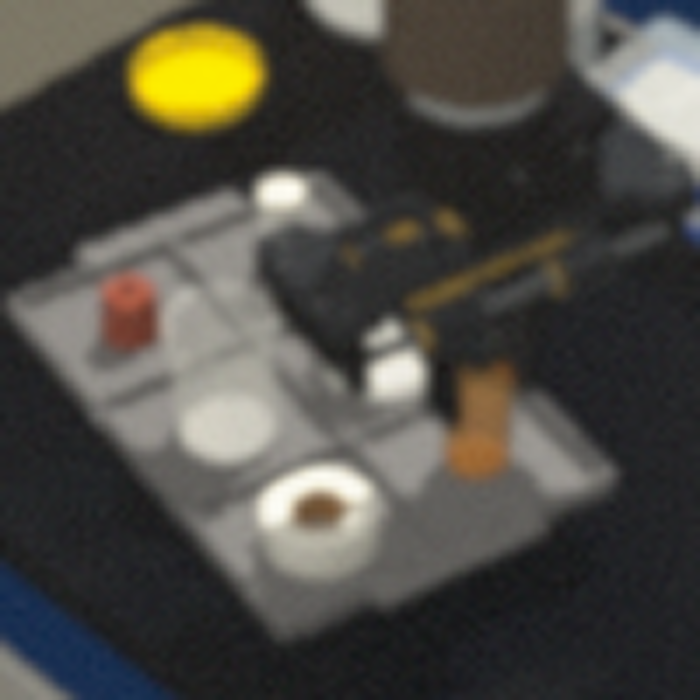

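Request:
move_arm(
  series=[
    [[0, 0, 0.1, 0, 0, 0, -1], [0, 0, 0, 0, 0, 0, -1]],
  ],
)

```text
time_s: 38.72
tcp_pos: [0.5344, 0.0296, 0.0459]
ee_rot: [[-0.978, 0.207, 0.0], [0.207, 0.978, 0.0], [-0.0, 0.0, -1.0]]
wrist_force: [0.1, 0.7, -0.6]
gripper_width: 0.369
```

Request:
move_arm(
  series=[
    [[0, 0, 0, 0, 0, 0, -0.2], [0, 0, 0, 0, 0, 0, 0], [0, 0, 0, 0, 0, 0, 0.2], [0, 0, 0, 0, 0, 0, 0.4], [0, 0, 0, 0, 0, 0, 0.4], [0, 0, -1, 0, 0, 0, 0.5], [0, 0, -3, 0, 0, 0, 0.5], [0, 0, -4, 0, 0, 0, 0.5], [0, 0, -4, 0, 0, 0, 0.5], [0, 0, -4, 0, 0, 0, 0.5]],
  ],
)

```text
time_s: 39.98
tcp_pos: [0.5341, 0.0295, 0.2081]
ee_rot: [[-0.978, 0.207, 0.001], [0.207, 0.978, 0.0], [-0.001, 0.001, -1.0]]
wrist_force: [0.2, -0.3, 0.3]
gripper_width: 0.748
```

```bash
python3 -c "
from h import *
go(.40,-.25,.25)"
```

```text
t 39.98 tcp [0.5341 0.0295 0.2081] yaw 168.0 d_cm [  7.33 -30.12  -4.22] wz None g 0.748 F [ 0.2 -0.3  0.3] tilt [0.001  0.0003]
```

Move clear for a full view.

Request:
move_arm(
  series=[
    [[0.9, -3.7, -0.5, 0, 0, 0, 0.5], [0.9, -3.7, -0.5, 0, 0, 0, 0.5], [0.9, -3.7, -0.5, 0, 0, 0, 0.5], [0.9, -3.7, -0.5, 0, 0, 0, 0.5], [0.9, -3.7, -0.5, 0, 0, 0, 0.5], [0.9, -3.7, -0.5, 0, 0, 0, 0.5], [0.9, -3.7, -0.5, 0, 0, 0, 0.5], [0.9, -3.7, -0.5, 0, 0, 0, 0.5], [0, 0, 0, 0, 0, 0, 0.5], [0, 0, 0, 0, 0, 0, 0.5]],
  ],
)

```text
time_s: 41.22
tcp_pos: [0.4024, -0.2449, 0.2462]
ee_rot: [[-0.978, 0.208, 0.001], [0.208, 0.978, 0.0], [-0.001, 0.0, -1.0]]
wrist_force: [-0.3, -0.7, -0.8]
gripper_width: 0.748
```

```bash
cat > ov.py <<'E'
from h import *
import sys
C=np.array([.5096,.1248]);yaw=-.2085;X=np.array([np.cos(yaw),np.sin(yaw)]);Y=np.array([-X[1],X[0]])
O=[('dish',.554,.1137,.004),('weigh',.554,.1135,.02),('stopper',.4848,.22,.004),('vial',.5708,.2018,.004),('tape',.4484,.0478,.004),('dropper',.5344,.0296,.004)]
for nm in('top','side'):
    c=cap(nm);k=7
    im=cv2.resize(c['color'],None,fx=k,fy=k,interpolation=cv2.INTER_CUBIC)
    for n,x,y,z in O:
        P=pts(n,x,y,z)
        for i in range(0,len(P),32): cv2.polylines(im,[np.int32((proj(c,P[i:i+32])+.5)*k-.5)],True,(0,255,0) if i else (0,0,255),1)
    a=(155,180,290,265) if nm=='top' else (190,160,300,245)
    cv2.imwrite(f'pics/{sys.argv[1]}_{nm}.png',im[a[1]*k:a[3]*k,a[0]*k:a[2]*k][:, :800])
    cv2.imwrite(f'pics/{sys.argv[1]}_{nm}_full.png',c['color'])
E
python3 ov.py z1
```

```text
(no output)
```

View pics/z1_top_full.png

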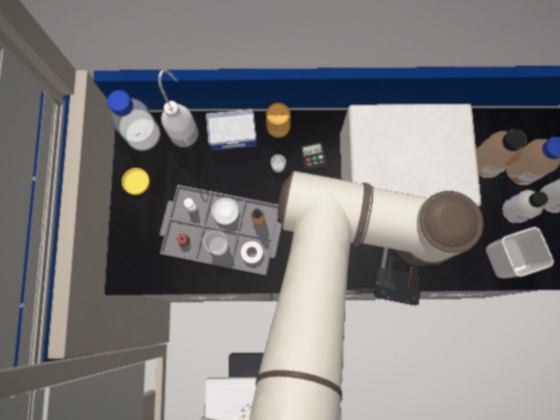

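View pics/z1_side.png

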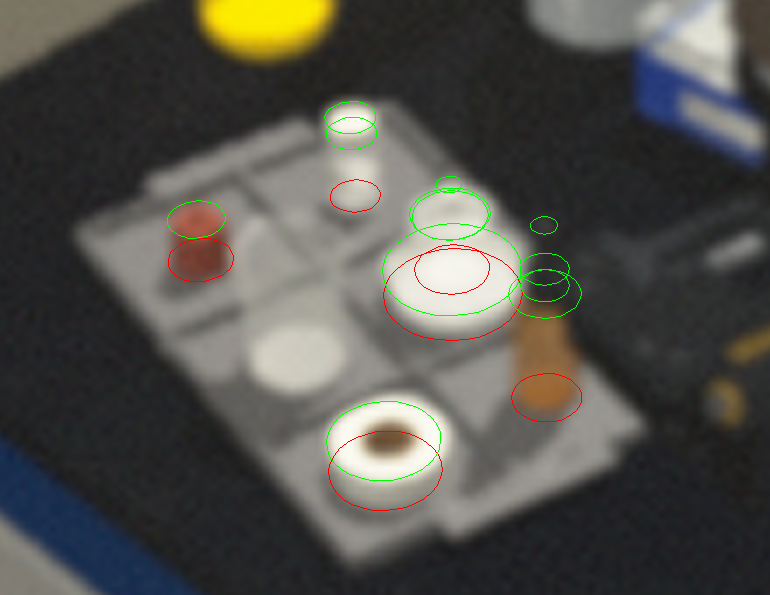

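View pics/z1_top.png

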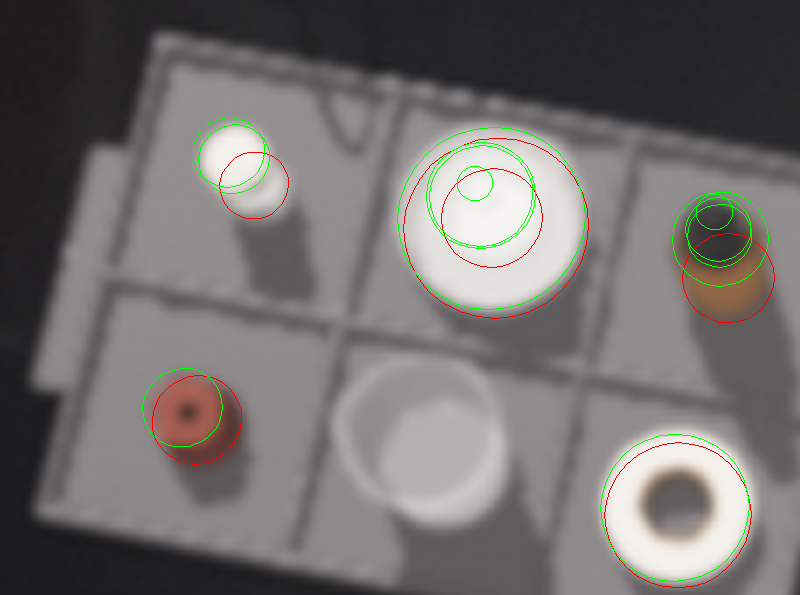

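View pics/z1_side_full.png

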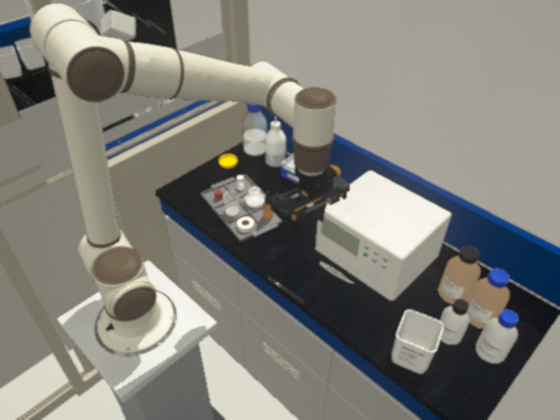

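```bash
python3 -c "
from station import r
print(r.finish_job())"
```

```text
the job is handed in; nothing more can be done
None
```

The sampling kit is loaded and the job was handed in at about 41 s of the 128 s allowed; handing in reports no verdict.

- **Placing:** The tape is right of the beaker, the stopper left of it, the vial left of the dish, and the weighing bottle on the middle of the dish. The dropper bottle went in last, right of the dish. For the weighing bottle I took the look-alike at top-image pixel (426, 258), which was farthest to the robot's right.
- **Final checks:** I overlaid models of the placed items and the dish on both camera pictures. Everything stands upright and within about 3 mm of its target. The remaining shifts of about 1 to 2 mm in the side view are in line with the calibration.
- **Left alone:** The beaker, dish, timer and marker look unmoved by eye; I did not measure them again at the end. The gripper was open and clear of everything at the end.
- **What disagreed:** The automatic outline fit gave poor matches for some items, such as the tape and dropper bottle at the start and the weighing bottle in the top view while the arm was in the way. I relied on the hand-adjusted overlays instead.

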